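Cover the crucible and stand by with the set forceps

ROBOT

A 7-joint arm with a two-finger parallel gripper is mounted at the origin on the work surface. World frame = base frame: x ahead of the robot, y to its left, z up, the work surface at z = 0. Lengths are in m, angles in rad, forces in N, time in s.
With the tool pointing down it reaches from about 0.4 to 0.85 m from the base axis. Payload 10.4 kg.
Tool frame: the origin (TCP) lies midway between the tips of the shut fingers; the grasp point (between the pads) lies 19 mm behind it; z points along the fingers, y is the direction in which the jaws open and shut (so a half turn about z gives the same grasp; the last joint's range is limited). The gripper opens to 87 mm and grips with 3 to 60 N. Pads are 19 mm wide; open, the fingers measure 117 mm over their backs; the gripper's body (75 mm by 190 mm) begins 51 mm behind the grasp point.
Start: joints at [1.249, 0.332, -0.065, 1.46, 0.022, 1.35, -0.088], TCP at [0.184, -0.597, 0.223] pointing down, gripper open.
Joint ranges: [-2.6, 2.6], [-0.5, 2.12], [-1.47, 1.34], [0.16, 2.42], [-1.27, 4.41], [0.06, 2.06], [-2.6, 2.6]. Speed limits (rad/s): [2.22, 2.22, 2.79, 2.79, 3.14, 3.14, 3.14].

INTERFACE

Orientations are given as a unit quaternion [x, y, z, w].
In Python, from bench import r gives the robot as it stands.
- The arm moves only by the tool step_arm, never from a script. Its argument "increments" is a list of rows, each a list of 2 entries, a list of its own where there are three numbers: the shift along the tool's x, y, z in m, then the turn, a rotation vector about the tool's x, y, z in rad. A call has 1 to 5 rows; each row is the pose to reach, as a shift and turn from the pose measured when the call began, along the tool's axes at that moment; what a row does not reach only later rows make up. A row lasts 1/10 s, in which the tool goes at most 50 mm and 8.59 degrees, less where a joint would pass 70% of its speed; a pose out of reach is approached as far as the arm can. A call with a gripper value outside its range is refused whole. "hand" is the closure, from -1 (fully open) to 1 (shut), so that 0 is half open, set as the call begins (left out, the last holds). The fingers move at their own pace and stop on an object; "grip_force" is the grip in N (left out, the last holds). Time passes only in rows, so rows that repeat a pose let the fingers close. It gives the time, the measured TCP pose, the force and the opening at its end, in the units of the state.
- r.read_state(): the state, without advancing time (a new reading comes with each control period).
- r.camera(name): name is "side" or "top"; returns a dict with "pixels" (480x640x3 uint8, blue, green, red), "camera_matrix" (3x3 intrinsics, pixels), "extrinsics" (4x4, takes a point from camera to world coordinates). Camera axes: x right, y up, looking along -z (the intrinsics and any distortion apply to the point x, -y, -z); pixel columns grow to the right and rows downward; lengths in m; the calibration is good to about 2 mm. A picture is of the moment at which its call begins. There is no depth.
- r.close_job(): hands the job in, once; it reports no verdict.
The state is a dict: "time": time; "joint_positions": joint angles; "joint_vel": joint speeds; "joint_torque": joint torques, N m; "ee_pos": TCP position; "eef_rot": TCP orientation; "ft_force": force on the tool from outside, world axes, zero at the start; "torque": the same for the moment, N m; "width": finger opening in m.
Only numpy, scipy, OpenCV 4.12 (cv2) and the standard library are available. Lean on these libraries where they do the work, as an engineer would, in place of code of your own. Each camera call takes 0.05 s, during which the arm holds its last target.

TASK

Get the crucible ready to have its lid handled: set the white lid onto the crucible so that it sits seated and level, then lift the spring forceps off their rest and bring the tips, held level, to a few centimetres straight above the knob of the lid without touching it. Squeeze the forceps until the yellow pointer is in line with the red mark on their scale, and finish while still holding them there, in the air, with that gap kept steady. Leave everything else on the bench standing where it is.

Things in the scene. Friction and masses are not known exactly. Their poses are not given: they have to be found in the camera images.
- crucible: White porcelain crucible, open at the top, loose, standing on the bench. 52 mm high; rim 68 mm across outside, 60 mm inside (wall 4 mm), tapering to a 42 mm foot. Origin at the centre of the underside, z up. About 0.16 kg.
- crucible_rim (a point): Centre of the crucible's mouth, in the plane of the rim, 52 mm above its foot.
- lid: White porcelain lid, right way up on the bench, loose, about 0.07 kg: disc 76 mm across, 5 mm thick; below it a 5 mm deep locating plug 51 mm across (chamfered to 44 mm) that drops into the crucible's mouth with about 4 mm play all round; on top a blue knob 16 mm across, 22 mm tall. Origin: centre of the plug's underside, z up; disc z = 5 to 10 mm, knob z = 10 to 32 mm.
- lid_seat (a point): Centre of the underside of the lid's disc, 5 mm above the lid's origin; it lies at the centre of the crucible's rim plane when the lid is seated.
- lid_knob (a point): Centre of the top of the lid's blue knob, 32 mm above the lid's origin.
- rest: Fixed pale wooden forceps rest with grey ridges on the bench: base plate 210 by 80 mm, 4 mm thick, with two cross ridges, tops 24 mm above the bench, on which the forceps lie level. Each ridge is 14 mm long (rest's x) and 70 mm wide; they lie at x = -90 and +50 mm, leaving the forceps' finger pads free between them. x axis as the forceps' at the start.
- forceps: Steel spring forceps (big sprung tweezers), 0.1 kg, 220 mm long, loose, lying flat on the rest. Origin: underside, midway between the finger pads; x to the tips (x = +92 mm; bow end -129 mm), y from fixed to moving arm, z up. Arms 13 mm tall, side by side. White scale with ticks at x = 70 mm, on the fixed arm, runs along y over the moving arm, top at z = 23 mm (red mark to 31 mm).
- grip (a point): Midway between the two blue finger pads, 9 mm above the forceps' underside. Pads: x = -23 to +23 mm, z = 0 to 18 mm of the forceps; fixed pad's outer face at y = -22.5 mm. Squeeze along y, fingers from above. Width over the pads: 57 mm open, about 57 mm - 120 mm x forceps_arm (rad); faces parallel at 0.10 rad.
- tips (a point): Point at the very tips of the forceps, on their centre line: x = 92 mm, y = 0, 6.5 mm above the forceps' underside.
- forceps_arm (a joint): Closing angle of the moving arm of the forceps about the bow end (x = -120 mm), rad: 0 sprung fully open, growing as the forceps are squeezed, stop at 0.17. Spring 11 N m/rad, so about 6 to 12 N on the finger pads at the marked gaps. At the scale the gap between the arms is about 34 mm - 190 mm x this value. Let go, the arm springs open.
- mark (a joint): Where the red mark stands along the scale, in m (0.010 to 0.022), set beforehand and staying put: grows in the direction of the forceps' +y. It reads the marked gap: the pointer is in line with the mark when forceps_arm = 0.10 + (0.0148 - mark) / 0.178.
- pointer (a point): Middle of the yellow pointer, a 2 mm thin upright fin on top of the moving arm, just on the bow side of the scale (x about 58 mm). To be brought in line with the red mark, that is to the same y in the forceps' frame.
- mark_line (a point): Rear end of the red mark, a 2.5 mm wide red block on the scale, its line along the forceps' x.
- jar: Bystander: small amber glass jar with black cap, 48 mm across, 55 mm high.
- amber_bottle: Bystander: amber bottle, 68 mm across, 150 mm high.
- wash_bottle: Bystander: white bottle with blue cap, 66 mm across, 160 mm high.
- mortar: Bystander: white mortar bowl, 100 mm across, 50 mm high.
- beaker: Bystander: glass beaker, 64 mm across, 85 mm high.
- weight: Bystander: brass weight, 30 mm across, 48 mm high.
Mind the look-alikes: they are no part of the job. Of the things that look like the rest, take the one that is farthest from the robot's base at the start. Of the things shaped like the forceps, the steel one is meant.

How it is judged:
By the outcome, as a careful person would: the job done as asked, in the order asked, and still so for the second after the job is handed in, while the arm keeps its last pose, push and grip.
It also fails if it takes over 64 s, if anything falls off the work surface, if the arm or the gripper's body presses on something with over 40 N, if the wrist force passes 120 N, or if a joint passes its speed limit or range.

## Working session

There is one attempt and no reset: what is moved stays moved. The work goes in short steps, Python scripts to look and compute and a tool call to move; the robot and the scene stay as the last step left them, time stands still between calls to the robot, and variables do not carry over. Pictures are saved under pics/ and viewed, and the job is handed in when it is done.

Besides the shell and the picture viewer there is one more tool, called after "Call:" as name([rows], argument=value, ...), one row to a line, values as JSON. step_arm: Moves the arm, as the interface text tells. Its arguments: {"type":"object","properties":{"increments":{"type":"array"},"hand":{"type":"number"},"grip_force":{"type":"number"}},"required":["increments"]}

```bash
ls; mkdir -p pics
python3 - <<'E'
from bench import r
import cv2
s=r.read_state(); print({k:(v if not hasattr(v,'__len__') else [round(float(x),4) for x in v]) for k,v in s.items()})
for n in("top","side"):
    c=r.camera(n); cv2.imwrite(f"pics/{n}0.png",c["pixels"]); print(n,c["camera_matrix"],c["extrinsics"],[k for k in c])
E
```

```text
pics
{'time': 0.0, 'joint_positions': [1.2494, 0.3328, -0.0647, 1.4609, 0.0216, 1.3499, -0.0885], 'joint_vel': [0.0014, 0.0012, -0.0004, -0.0, -0.0009, -0.0, -0.0005], 'joint_torque': [0.0004, -62.3264, 0.025, -38.9912, -0.0613, 0.0398, 0.0001], 'ee_pos': [0.1839, -0.597, 0.2218], 'eef_rot': [0.9889, 0.1488, -0.0001, -0.0007], 'ft_force': [-0.8394, 1.3795, 0.1328], 'torque': [-0.0697, -0.0175, 0.0224], 'width': 0.08710327859281479}
top [[507.83535047   0.         318.42964934]
 [  0.         507.83535047 236.65076279]
 [  0.           0.           1.        ]] [[ 1.08417773e-02  9.81559299e-01 -1.90850197e-01  3.16308721e-01]
 [-9.99941195e-01  1.06898442e-02 -1.82564053e-03  1.71042056e-02]
 [ 2.48184424e-04  1.90858767e-01  9.81617476e-01  1.15688776e+00]
 [ 0.00000000e+00  0.00000000e+00  0.00000000e+00  1.00000000e+00]] ['pixels', 'camera_matrix', 'extrinsics']
side [[485.42401412   0.         319.41484027]
 [  0.         485.42401412 232.42944625]
 [  0.           0.           1.        ]] [[-0.99583418  0.03273351 -0.08510466  0.44867502]
 [-0.08939147 -0.53456086  0.8403891   0.85540386]
 [-0.01798473  0.84449583  0.53526008  0.58876281]
 [ 0.          0.          0.          1.        ]] ['pixels', 'camera_matrix', 'extrinsics']
```

View pics/top0.png

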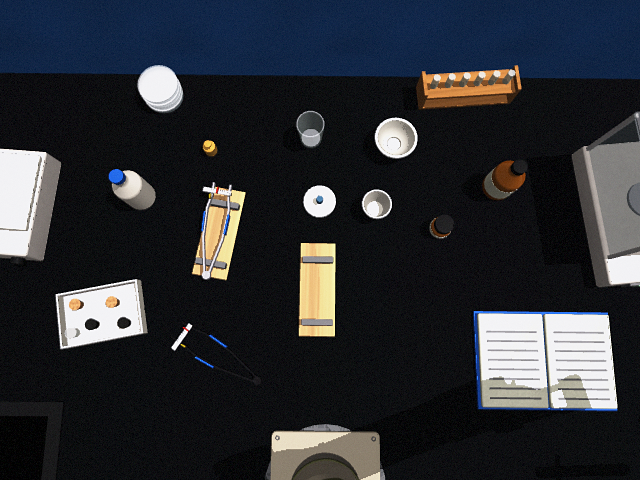

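View pics/side0.png

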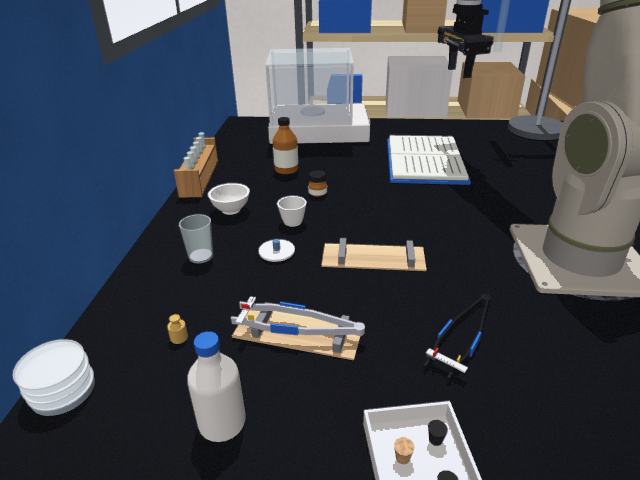

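```bash
cat > h.py <<'E'
import numpy as np, cv2
from scipy.spatial.transform import Rotation as R
D=np.diag([1,-1,-1.])
def P(c):
    E=np.array(c["extrinsics"]);K=np.array(c["camera_matrix"])
    Rw=D@E[:3,:3].T; t=-Rw@E[:3,3]
    return K,Rw,t
def proj(c,p):
    K,Rw,t=P(c); q=(K@(Rw@np.atleast_2d(p).T+t[:,None])); return (q[:2]/q[2]).T
def back(c,uv,z):
    K,Rw,t=P(c); o=-Rw.T@t; d=Rw.T@np.linalg.inv(K)@np.array([uv[0],uv[1],1.]); return o+d*(z-o[2])/d[2]
def tri(c1,u1,c2,u2):
    Ms=[]
    for c in(c1,c2):
        K,Rw,t=P(c); Ms.append(K@np.c_[Rw,t])
    X=cv2.triangulatePoints(Ms[0],Ms[1],np.array(u1,float).reshape(2,1),np.array(u2,float).reshape(2,1)); return (X[:3]/X[3]).ravel()
def crop(img,x0,y0,x1,y1,s,name):
    cv2.imwrite(name,cv2.resize(img[y0:y1,x0:x1],None,fx=s,fy=s,interpolation=cv2.INTER_CUBIC))
E
python3 - <<'E'
from h import *
t=cv2.imread("pics/top0.png");s=cv2.imread("pics/side0.png")
crop(t,180,170,260,290,5,"pics/tf.png")
crop(s,225,290,375,365,5,"pics/sf.png")
a=cv2.resize(t[180:230,295:400],None,fx=6,fy=6,interpolation=cv2.INTER_CUBIC)
b=cv2.resize(s[190:270,250:355],None,fx=6,fy=6,interpolation=cv2.INTER_CUBIC)[:290*2]
cv2.imwrite("pics/tl.png",a); cv2.imwrite("pics/sl.png",b)
E
```

```text
(no output)
```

View pics/tf.png

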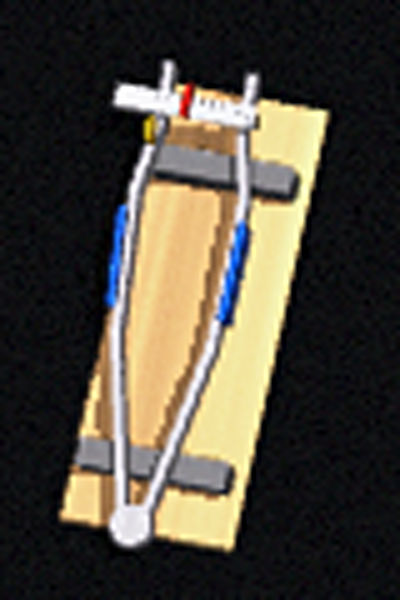

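View pics/sf.png

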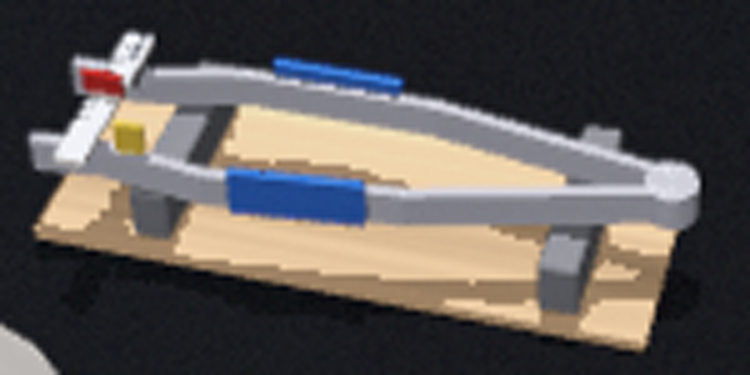

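View pics/tl.png

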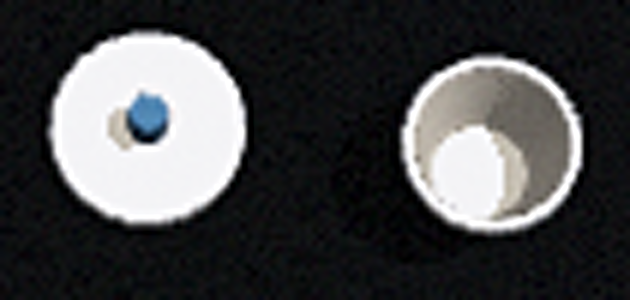

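View pics/sl.png

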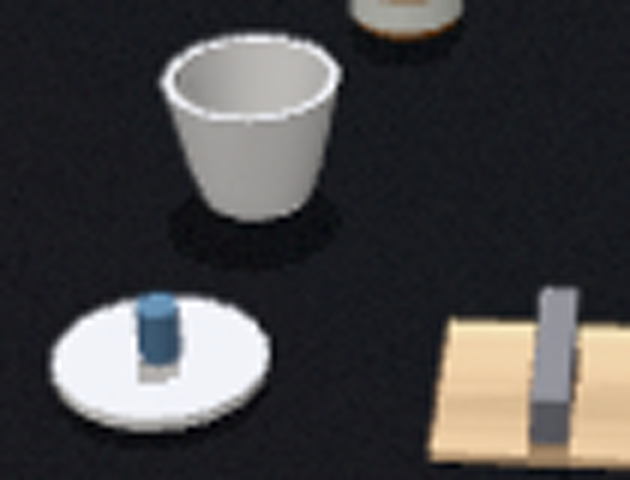

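```bash
cat > m.py <<'E'
from h import *
import pickle
from bench import r
E
python3 - <<'E'
from h import *
from bench import r
import pickle
C={n:r.camera(n) for n in("top","side")}
pickle.dump({n:dict(camera_matrix=np.array(c["camera_matrix"]),extrinsics=np.array(c["extrinsics"]),pixels=c["pixels"]) for n,c in C.items()},open("c0.pkl","wb"))
t=C["top"]["pixels"];s=C["side"]["pixels"]
def ell(img,box,th):
    x0,y0,x1,y1=box; g=img[y0:y1,x0:x1].min(2); k=6
    g=cv2.resize(g,None,fx=k,fy=k,interpolation=cv2.INTER_CUBIC); m=(g>th).astype(np.uint8)
    cs,_=cv2.findContours(m,cv2.RETR_EXTERNAL,cv2.CHAIN_APPROX_NONE); c=max(cs,key=cv2.contourArea)
    e=cv2.fitEllipse(cv2.convexHull(c)); return (x0+(e[0][0]+.5)/k-.5,y0+(e[0][1]+.5)/k-.5),(e[1][0]/k,e[1][1]/k)
T=C["top"];S=C["side"]
e=ell(t,(298,180,342,222),110);print("lid top",e,back(T,e[0],.010))
e=ell(s,(252,235,300,264),110);print("lid side",e,back(S,e[0],.010))
e=ell(t,(358,185,396,225),110);print("cru top",e,back(T,e[0],.052))
# rim in side: top part of white; fit by hand
print("cru side rim", back(S,(250+252/6,190+77/6),.052))
# knob
for n,im,b,zz in(("top",t,(310,190,330,212),.032),):
    x0,y0,x1,y1=b; q=im[y0:y1,x0:x1].astype(int); m=(q[...,0]-q[...,2]>50); ys,xs=np.nonzero(m); print("knob",xs.mean()+x0,ys.mean()+y0,back(T,(xs.mean()+x0,ys.mean()+y0),.024))
# check
print(proj(T,[[0.5,0,0.0]]))
for nm,(u,v),z in(("wash",(135,190),.06),("weight",(210,149),.03),("wash bottom",(143,205),.0)): print(nm,back(T,(u,v),z))
E
```

```text
lid top ((319.19796498616535, 200.82654571533203), (32.221336364746094, 32.887672424316406)) [0.62443708 0.01836807 0.01      ]
lid side ((276.1993815104167, 249.8124910990397), (22.53272247314453, 36.83502197265625)) [0.62581164 0.02068016 0.01      ]
cru top ((376.54752985636395, 203.54279963175455), (29.358253479003906, 30.3792241414388)) [ 0.60825951 -0.11048377  0.052     ]
cru side rim [ 0.60805214 -0.10962638  0.052     ]
knob 319.5 198.5 [0.62622522 0.01771459 0.024     ]
[[326.58852988 254.29853047]]
wash [0.63155245 0.43119025 0.06      ]
weight [0.74147628 0.2750577  0.03      ]
wash bottom [0.6124835  0.43213635 0.        ]
```

Run:
```python
from h import *
import pickle
from scipy.optimize import least_squares
C=pickle.load(open("c0.pkl","rb"));T=C["top"];S=C["side"]
tp=lambda u,v:((u+.5)/5-.5+180,(v+.5)/5-.5+170); sp=lambda u,v:((u+.5)/5-.5+225,(v+.5)/5-.5+290)
F=[(T,(-.120,0,.013),tp(130,525)),(T,(.023,-.0225,.018),tp(250,224)),(T,(-.023,-.0225,.018),tp(230,325)),
(S,(-.120,0,.013),sp(672,183)),(S,(.023,-.0225,.018),sp(276,59)),(S,(-.023,-.0225,.018),sp(402,79))]
def W(p,q): c,s=np.cos(p[2]),np.sin(p[2]); return np.array([p[0]+c*q[0]-s*q[1],p[1]+s*q[0]+c*q[1],.024+q[2]])
f=lambda p:np.concatenate([proj(c,W(p,q))[0]-u for c,q,u in F])
o=least_squares(f,[.56,.2,-.2]);p=o.x;print("forceps",p,np.round(o.fun.reshape(-1,2),2))
for nm,c,q in(("tips T",T,(.092,0,.0065)),("tips",S,(.092,0,.0065))): print(nm,proj(c,W(p,q)))
a=np.array([back(T,tp(*u),.004)[:2] for u in((328,110),(235,550),(60,520))]);print("rest corners",a,"yaw",np.arctan2(*(a[0]-a[1])[::-1]),np.linalg.norm(a[0]-a[1]),np.linalg.norm(a[2]-a[1]))
def loc(c,u,z):
    w=back(c,u,.024+z)[:2]-p[:2]; c_,s_=np.cos(p[2]),np.sin(p[2]); return np.array([c_*w[0]+s_*w[1],-s_*w[0]+c_*w[1]])
# mark & pointer centroids
for nm,c in(("T",T),("S",S)):
    im=c["pixels"].astype(int); b,g,r_=im[...,0],im[...,1],im[...,2]
    box=np.zeros(im.shape[:2],bool); 
    if nm=="T": box[180:205,195:240]=1
    else: box[295:330,230:262]=1
    for k,m,z in(("red",box&(r_>110)&(g<70)&(b<70),(.031 if nm=="T" else .027)),("yel",box&(r_>110)&(g>90)&(b<60),.02)):
        ys,xs=np.nonzero(m); print(nm,k,len(xs),xs.mean(),ys.mean(),loc(c,(xs.mean(),ys.mean()),z))
# scale ends in top
for u in((115,95),(258,122),(188,100)): print(loc(T,tp(*u),.023))
```

```text
forceps [ 0.56460956  0.24695348 -0.17694281] [[ 0.02 -0.34]
 [-0.27 -0.55]
 [-0.78 -1.12]
 [ 0.18 -0.18]
 [ 0.5  -0.53]
 [ 0.84 -0.24]]
tips T [[227.22989376 184.63357134]]
tips [[238.77772054 307.88597435]]
rest corners [[0.64657455 0.19273432]
 [0.43864071 0.22708722]
 [0.45147996 0.30751166]] yaw -0.1637317425473542 0.21075247100061642 0.08144285062971769
T red 10 216.7 190.3 [0.06820189 0.01448419]
T yel 10 210.7 195.6 [0.05621914 0.02789616]
S red 30 245.3 306.03333333333336 [0.07170168 0.01423243]
S yel 22 249.95454545454547 317.09090909090907 [0.05732957 0.03067998]
[0.06810591 0.04886134]
[ 0.06783597 -0.01763724]
[0.07199486 0.01580488]
```

```bash
cat > go.py <<'E'
import sys
from h import *
from bench import r
def st():
    s=r.read_state(); p=np.array(s["ee_pos"]);q=np.array(s["eef_rot"]); return s,p,R.from_quat(q)
def go(x,y,z,yaw,step=.04,rows=5,pitch=0):
    s,p,Rc=st(); tgt=np.array([x,y,z]); Rt=R.from_euler("z",yaw)*R.from_euler("y",pitch)*R.from_quat([1,0,0,0])
    d=Rc.inv().apply(tgt-p); w=(Rc.inv()*Rt).as_rotvec(); L=np.linalg.norm(d)
    n=max(int(np.ceil(L/step)),int(np.ceil(np.linalg.norm(w)/.12)),1)
    print("t",round(s["time"],2),"p",p.round(4),"yaw",round(float(np.arctan2(*Rc.apply([1,0,0])[1::-1])),4),"tilt",Rc.apply([0,0,1]).round(4),"w",round(s["width"],4),"ft",np.round(s["ft_force"],1),"rows needed",n)
    print("J",np.round(s["joint_positions"],2))
    for i in range(1,min(rows,n)+1): print([[round(float(v),4) for v in d*i/n],[round(float(v),3) for v in w*i/n]])
if __name__=="__main__":
    a=[float(v) for v in sys.argv[1:]]; go(*a)
E
python3 go.py 0.625 0.019 0.22 -0.17 0.045
```

```text
t 0.2 p [ 0.1839 -0.5971  0.2221] yaw 0.2988 tilt [-3.e-04  8.e-04 -1.e+00] w 0.0868 ft [0.2 0.4 0.4] rows needed 17
J [ 1.25  0.33 -0.06  1.46  0.02  1.35 -0.09]
[[0.0355, -0.027, 0.0001], [-0.0, 0.0, 0.028]]
[[0.0709, -0.054, 0.0003], [-0.0, 0.0, 0.055]]
[[0.1064, -0.081, 0.0004], [-0.0, 0.0, 0.083]]
[[0.1419, -0.108, 0.0006], [-0.0, 0.0, 0.11]]
[[0.1773, -0.135, 0.0007], [-0.0, 0.0, 0.138]]
```

Call:
step_arm([
  [[0.035, -0.027, 0], [0, 0, 0.028]],
  [[0.071, -0.054, 0], [0, 0, 0.055]],
  [[0.106, -0.081, 0], [0, 0, 0.083]],
  [[0.142, -0.108, 0], [0, 0, 0.11]],
  [[0.177, -0.135, 0], [0, 0, 0.138]],
], hand=0)

```text
time: 0.7
ee_pos: [0.3141, -0.4143, 0.2222]
eef_rot: [0.997, 0.08, -0.0, -0.0]
ft_force: [1.0, -0.4, 0.5]
width: 0.0548
```

```bash
python3 go.py 0.625 0.019 0.22 -0.17 0.045
```

```text
t 0.7 p [ 0.3141 -0.4143  0.2222] yaw 0.1597 tilt [-3.e-04  6.e-04 -1.e+00] w 0.0548 ft [ 1.  -0.4  0.5] rows needed 12
J [ 1.02  0.11 -0.2   1.73  0.02  1.3  -0.6 ]
[[0.0313, -0.0315, 0.0002], [-0.0, 0.0, 0.027]]
[[0.0626, -0.0631, 0.0004], [-0.0, 0.0, 0.055]]
[[0.094, -0.0946, 0.0006], [-0.0, 0.0, 0.082]]
[[0.1253, -0.1261, 0.0008], [-0.0, 0.0, 0.11]]
[[0.1566, -0.1576, 0.001], [-0.0, 0.0, 0.137]]
```

Call:
step_arm([
  [[0.031, -0.032, 0], [0, 0, 0.027]],
  [[0.063, -0.063, 0], [0, 0, 0.055]],
  [[0.094, -0.095, 0], [0, 0, 0.082]],
  [[0.125, -0.126, 0.001], [0, 0, 0.11]],
  [[0.157, -0.158, 0.001], [0, 0, 0.137]],
])

```text
time: 1.2
ee_pos: [0.4446, -0.2318, 0.2213]
eef_rot: [1.0, 0.011, -0.0, -0.0]
ft_force: [0.4, -0.3, 0.2]
width: 0.0437
```

```bash
python3 go.py 0.625 0.019 0.18 -0.17 0.045
```

```text
t 1.2 p [ 0.4446 -0.2318  0.2213] yaw 0.0213 tilt [-2.e-04  3.e-04 -1.e+00] w 0.0437 ft [ 0.4 -0.3  0.2] rows needed 7
J [ 0.76  0.08 -0.39  1.76  0.03  1.3  -1.19]
[[0.0265, -0.0353, 0.0059], [-0.0, 0.0, 0.027]]
[[0.0531, -0.0705, 0.0118], [-0.0, 0.0, 0.055]]
[[0.0796, -0.1058, 0.0177], [-0.0, 0.0, 0.082]]
[[0.1061, -0.1411, 0.0236], [-0.0, 0.0, 0.109]]
[[0.1326, -0.1764, 0.0295], [-0.0, 0.0, 0.137]]
```

Call:
step_arm([
  [[0.027, -0.035, 0.006], [0, 0, 0.027]],
  [[0.053, -0.071, 0.012], [0, 0, 0.055]],
  [[0.08, -0.106, 0.018], [0, 0, 0.082]],
  [[0.106, -0.141, 0.024], [0, 0, 0.109]],
  [[0.133, -0.176, 0.03], [0, 0, 0.137]],
])

```text
time: 1.7
ee_pos: [0.5745, -0.0516, 0.191]
eef_rot: [0.998, -0.059, -0.0, -0.0]
ft_force: [0.5, -0.9, 0.5]
width: 0.0435
```

```bash
python3 go.py 0.625 0.019 0.10 -0.17 0.03
```

```text
t 1.7 p [ 0.5745 -0.0516  0.191 ] yaw -0.1173 tilt [-2.e-04  2.e-04 -1.e+00] w 0.0435 ft [ 0.5 -0.9  0.5] rows needed 5
J [ 0.46  0.29 -0.53  1.61  0.15  1.28 -1.79]
[[0.0084, -0.0152, 0.0182], [-0.0, 0.0, 0.011]]
[[0.0168, -0.0304, 0.0364], [-0.0, 0.0, 0.021]]
[[0.0251, -0.0456, 0.0546], [-0.0, 0.0, 0.032]]
[[0.0335, -0.0608, 0.0728], [-0.0, 0.0, 0.042]]
[[0.0419, -0.0761, 0.091], [-0.0, 0.0, 0.053]]
```

Call:
step_arm([
  [[0.008, -0.015, 0.018], [0, 0, 0.011]],
  [[0.017, -0.03, 0.036], [0, 0, 0.021]],
  [[0.025, -0.046, 0.055], [0, 0, 0.032]],
  [[0.042, -0.076, 0.091], [0, 0, 0.053]],
  [[0.042, -0.076, 0.091], [0, 0, 0.053]],
])

```text
time: 2.2
ee_pos: [0.6232, 0.0234, 0.0944]
eef_rot: [0.997, -0.083, -0.004, -0.001]
ft_force: [-1.4, 0.0, -1.1]
width: 0.0437
```

```bash
python3 go.py 0.625 0.019 0.10 -0.17 0.03
python3 - <<'E'
from h import *
from bench import r
t=r.camera("top")["pixels"];s=r.camera("side")["pixels"]
cv2.imwrite("pics/t1.png",t);cv2.imwrite("pics/s1.png",s)
crop(s,180,130,380,280,4,"pics/s1c.png")
E
```

```text
t 2.2 p [0.6232 0.0234 0.0944] yaw -0.1662 tilt [-0.0076  0.003  -1.    ] w 0.0437 ft [-1.4  0.  -1.1] rows needed 1
J [ 0.29  0.49 -0.52  1.58  0.25  1.15 -2.02]
[[0.0024, 0.0041, -0.0056], [-0.002, 0.008, 0.004]]
```

View pics/s1c.png

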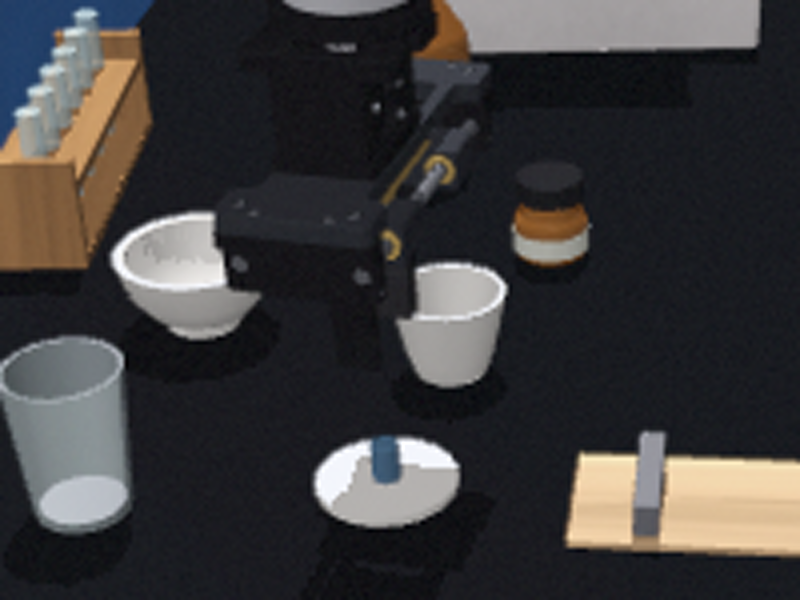

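View pics/t1.png

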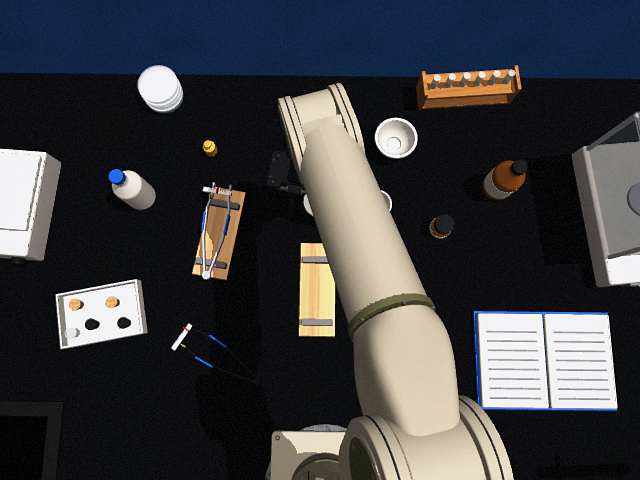

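Call:
step_arm([
  [[0.002, 0.004, 0.01], [0, 0.008, 0.004]],
  [[0.002, 0.004, 0.03], [0, 0.008, 0.004]],
  [[0.002, 0.004, 0.05], [0, 0.008, 0.004]],
  [[0.002, 0.004, 0.06], [0, 0.008, 0.004]],
  [[0.002, 0.004, 0.06], [0, 0.008, 0.004]],
])

```text
time: 2.8
ee_pos: [0.6249, 0.0141, 0.038]
eef_rot: [0.996, -0.087, 0.002, 0.001]
ft_force: [-0.6, -0.8, 0.7]
width: 0.0433
```

```bash
python3 go.py 0.625 0.019 0.0135 -0.17 0.008
python3 - <<'E'
from h import *
from bench import r
s=r.camera("side")["pixels"]
crop(s,200,160,350,280,5,"pics/s2c.png")
E
```

```text
t 2.8 p [0.6249 0.0141 0.038 ] yaw -0.174 tilt [ 0.0039 -0.0014 -1.    ] w 0.0433 ft [-0.6 -0.8  0.7] rows needed 4
J [ 0.29  0.54 -0.5   1.63  0.29  1.04 -2.04]
[[-0.0002, -0.0012, 0.0061], [0.0, -0.001, -0.001]]
[[-0.0004, -0.0024, 0.0122], [0.0, -0.002, -0.002]]
[[-0.0007, -0.0037, 0.0183], [0.001, -0.003, -0.003]]
[[-0.0009, -0.0049, 0.0244], [0.001, -0.004, -0.004]]
```

View pics/s2c.png

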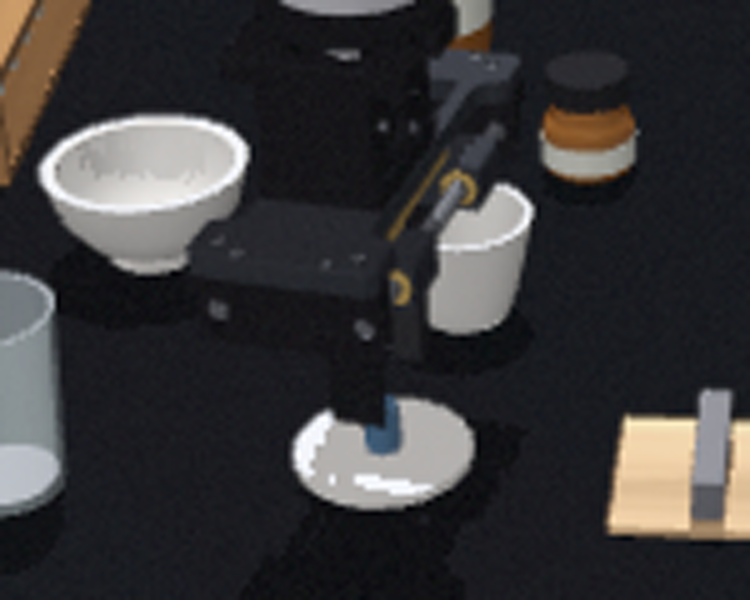

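Run:
```python
from h import *
from bench import r
import pickle
C=pickle.load(open("c0.pkl","rb"));S=C["side"]
from go import st
s,p,Rc=st(); print(p)
for dy in(-.022,-.03,-.04,0): 
  for dx in(-.0095,0,.0095): print(dy,dx,((proj(S,p+Rc.apply([dx,dy,0]))[0]-[200,160])*5).round(0))
print(((proj(S,[.625,.019,.032])[0]-[200,160])*5).round(0))
```

```text
[0.62565187 0.0145184  0.0391099 ]
-0.022 -0.0095 [383. 415.]
-0.022 0 [361. 412.]
-0.022 0.0095 [340. 409.]
-0.03 -0.0095 [377. 425.]
-0.03 0 [355. 422.]
-0.03 0.0095 [333. 419.]
-0.04 -0.0095 [368. 439.]
-0.04 0 [346. 436.]
-0.04 0.0095 [324. 432.]
0 -0.0095 [401. 386.]
0 0 [379. 383.]
0 0.0095 [358. 380.]
[380. 403.]
```

Call:
step_arm([
  [[0, -0.001, 0.006], [0, 0, 0]],
  [[0, -0.002, 0.012], [0, 0, 0]],
  [[0, -0.004, 0.018], [0, 0, 0]],
  [[-0.001, -0.0045, 0.0245], [0, 0, 0]],
  [[-0.001, -0.0045, 0.0245], [0, 0, 0]],
])

```text
time: 3.35
ee_pos: [0.6247, 0.0194, 0.0134]
eef_rot: [0.996, -0.086, 0.002, 0.0]
ft_force: [-0.3, -0.4, 0.4]
width: 0.0435
```

Call:
step_arm([
  [[0, 0, 0], [0, 0, 0]],
  [[0, 0, 0], [0, 0, 0]],
])

```text
time: 3.55
ee_pos: [0.6247, 0.0194, 0.0134]
eef_rot: [0.996, -0.086, 0.002, 0.0]
ft_force: [-0.4, -0.1, 0.6]
width: 0.0437
```

```bash
python3 go.py 0.625 0.019 0.0135 -0.17 0.008
```

```text
t 3.55 p [0.6247 0.0194 0.0134] yaw -0.1731 tilt [ 0.0036 -0.0011 -1.    ] w 0.0437 ft [-0.4 -0.1  0.6] rows needed 1
J [ 0.27  0.57 -0.49  1.65  0.31  1.   -2.06]
[[0.0004, 0.0004, -0.0001], [0.0, -0.004, -0.003]]
```

Call:
step_arm([
  [[0, 0, 0], [0, -0.004, 0]],
  [[0, 0, 0], [0, -0.004, 0]],
  [[0, 0, 0], [0, -0.004, 0]],
  [[0, 0, 0], [0, -0.004, 0]],
  [[0, 0, 0], [0, -0.004, 0]],
], hand=1, grip_force=15)

```text
time: 4.05
ee_pos: [0.6247, 0.0193, 0.0134]
eef_rot: [0.996, -0.086, -0.0, 0.0]
ft_force: [0.1, -0.2, 0.5]
width: 0.0155
```

```bash
python3 go.py 0.625 0.019 0.09 -0.17 0.02
```

```text
t 4.05 p [0.6247 0.0193 0.0134] yaw -0.1732 tilt [-3.e-04 -5.e-04 -1.e+00] w 0.0155 ft [ 0.1 -0.2  0.5] rows needed 4
J [ 0.27  0.58 -0.49  1.64  0.31  1.   -2.06]
[[0.0001, 0.0001, -0.0191], [0.0, 0.0, -0.001]]
[[0.0001, 0.0002, -0.0383], [0.0, 0.0, -0.002]]
[[0.0002, 0.0002, -0.0574], [0.0, 0.0, -0.002]]
[[0.0003, 0.0003, -0.0766], [0.001, 0.0, -0.003]]
```

Call:
step_arm([
  [[0, 0, -0.008], [0, 0, 0]],
  [[0, 0, -0.025], [0, 0, 0]],
  [[0, 0, -0.045], [0, 0, 0]],
  [[0, 0, -0.065], [0, 0, 0]],
  [[0, 0, -0.08], [0, 0, 0]],
])

```text
time: 4.55
ee_pos: [0.6255, 0.0196, 0.0963]
eef_rot: [0.996, -0.086, 0.001, 0.0]
ft_force: [0.2, -0.1, -1.3]
width: 0.0154
```

```bash
python3 go.py 0.609 -0.110 0.095 -0.17 0.03
python3 - <<'E'
from h import *
from bench import r
s=r.camera("side")["pixels"]
crop(s,200,150,350,270,5,"pics/s3c.png")
E
```

```text
t 4.55 p [0.6255 0.0196 0.0963] yaw -0.1731 tilt [ 2.1e-03 -4.0e-04 -1.0e+00] w 0.0154 ft [ 0.2 -0.1 -1.3] rows needed 5
J [ 0.3   0.48 -0.52  1.58  0.26  1.14 -2.03]
[[0.0012, 0.0261, 0.0003], [0.0, -0.0, -0.001]]
[[0.0024, 0.0522, 0.0005], [0.0, -0.001, -0.001]]
[[0.0036, 0.0783, 0.0008], [0.0, -0.001, -0.002]]
[[0.0048, 0.1044, 0.0011], [0.0, -0.002, -0.002]]
[[0.006, 0.1305, 0.0013], [0.0, -0.002, -0.003]]
```

View pics/s3c.png

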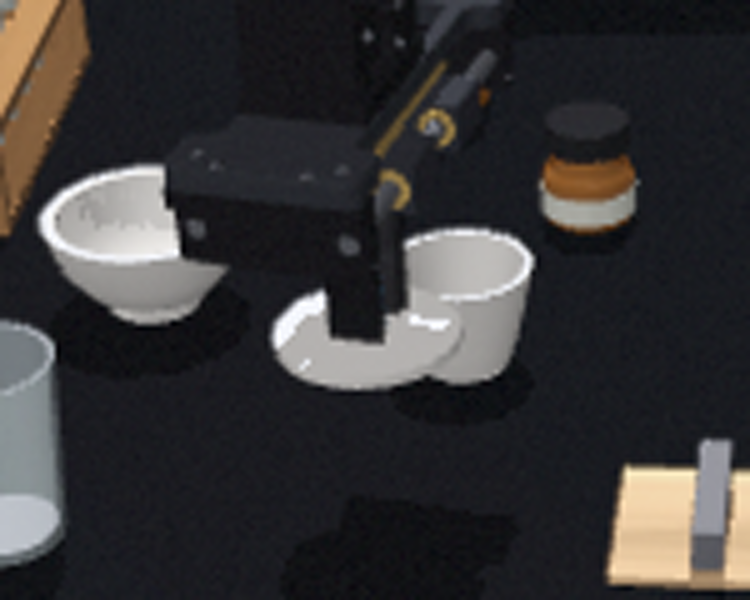

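Call:
step_arm([
  [[0.001, 0.015, 0], [0, 0, 0]],
  [[0.002, 0.045, 0], [0, 0, 0]],
  [[0.004, 0.08, 0], [0, -0.002, 0]],
  [[0.005, 0.11, 0.001], [0, -0.002, 0]],
  [[0.006, 0.13, 0.001], [0, -0.002, 0]],
])

```text
time: 5.1
ee_pos: [0.6087, -0.1139, 0.0964]
eef_rot: [0.996, -0.088, 0.001, 0.001]
ft_force: [0.2, -0.2, -0.0]
width: 0.015
```

Call:
step_arm([
  [[0, 0, 0], [0, 0, 0]],
  [[0, 0, 0], [0, 0, 0]],
])

```text
time: 5.3
ee_pos: [0.608, -0.115, 0.0957]
eef_rot: [0.996, -0.089, 0.0, 0.001]
ft_force: [-0.2, 0.9, -0.5]
width: 0.0155
```

```bash
python3 go.py 0.6085 -0.110 0.075 -0.17 0.03
python3 - <<'E'
from h import *
from bench import r
c=r.camera("side");s=c["pixels"];cv2.imwrite("pics/s4.png",s)
crop(s,220,140,370,260,5,"pics/s4c.png")
from go import st
st_,p,Rc=st()
a=np.linspace(0,2*np.pi,60)
d=np.c_[.038*np.cos(a),.038*np.sin(a),0*a]+p+[0,0,-.0034]
q=(proj(c,d)-[220,140])*5; print(q.min(0),q.max(0))
d=np.c_[.034*np.cos(a),.034*np.sin(a),0*a]+[.608,-.110,.052]
q=(proj(c,d)-[220,140])*5; print("rim",q.min(0),q.max(0))
E
```

```text
t 5.3 p [ 0.608  -0.115   0.0957] yaw -0.1786 tilt [-1.0e-04 -1.4e-03 -1.0e+00] w 0.0155 ft [-0.2  0.9 -0.5] rows needed 1
J [ 0.49  0.46 -0.48  1.6   0.23  1.13 -1.8 ]
[[-0.0004, -0.0051, 0.0207], [0.001, -0.0, -0.009]]
[271.61416943 193.79842216] [440.28910739 270.63708381]
rim [285.99314256 278.77883374] [434.32317084 350.61784034]
```

View pics/s4c.png

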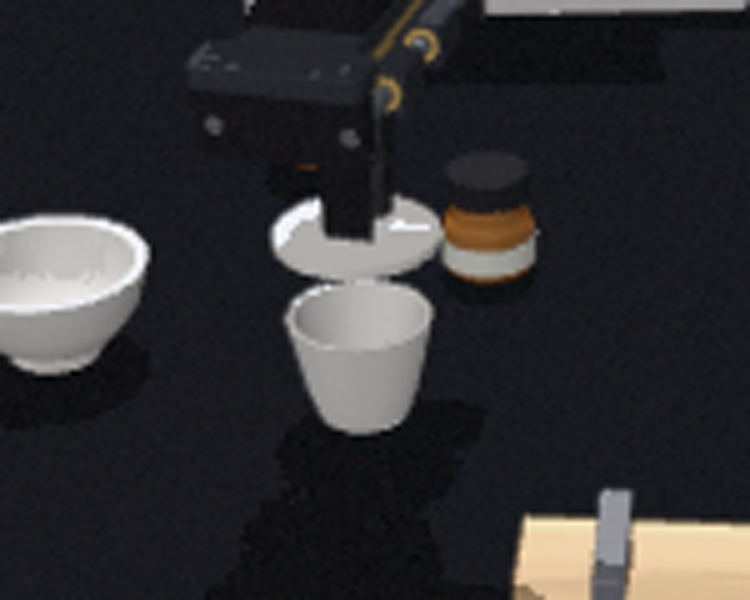

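Call:
step_arm([
  [[0, -0.002, 0.0], [0, 0, -0.009]],
  [[0, -0.005, 0.005], [0, 0, -0.009]],
  [[0, -0.005, 0.015], [0, 0, -0.009]],
  [[0, -0.005, 0.025], [0, 0, -0.009]],
  [[0, -0.005, 0.028], [0, 0, -0.009]],
])

```text
time: 5.85
ee_pos: [0.6082, -0.1082, 0.0659]
eef_rot: [0.997, -0.083, -0.001, 0.0]
ft_force: [-0.3, 0.2, -0.1]
width: 0.0158
```

Call:
step_arm([
  [[0, 0, 0], [0, 0, 0]],
  [[0, 0, 0], [0, 0, 0]],
])

```text
time: 6.05
ee_pos: [0.608, -0.1083, 0.0656]
eef_rot: [0.997, -0.084, -0.001, 0.0]
ft_force: [-0.4, -0.8, -0.7]
width: 0.0155
```

```bash
python3 go.py 0.6083 -0.110 0.0605 -0.17 0.002
```

```text
t 6.05 p [ 0.608  -0.1083  0.0656] yaw -0.1672 tilt [-2.8e-03 -2.0e-04 -1.0e+00] w 0.0155 ft [-0.4 -0.8 -0.7] rows needed 3
J [ 0.47  0.49 -0.48  1.63  0.25  1.08 -1.81]
[[0.0002, 0.0006, 0.0017], [0.0, 0.001, 0.001]]
[[0.0004, 0.0011, 0.0034], [0.0, 0.002, 0.002]]
[[0.0006, 0.0017, 0.0051], [0.001, 0.003, 0.003]]
```

Call:
step_arm([
  [[0, 0.0017, 0], [0, 0.003, 0]],
  [[0, 0.0017, 0.001], [0, 0.003, 0]],
  [[0, 0.0017, 0.0025], [0, 0.003, 0]],
  [[0, 0.0017, 0.004], [0, 0.003, 0]],
  [[0, 0.0017, 0.005], [0, 0.003, 0]],
])

```text
time: 6.55
ee_pos: [0.6077, -0.1099, 0.0605]
eef_rot: [0.997, -0.084, 0.0, 0.0]
ft_force: [0.1, 0.2, -0.2]
width: 0.0155
```

Call:
step_arm([
  [[0, 0, 0], [0, 0, 0]],
  [[0, 0, 0], [0, 0, 0]],
])

```text
time: 6.75
ee_pos: [0.6077, -0.1099, 0.0605]
eef_rot: [0.997, -0.083, 0.0, 0.0]
ft_force: [0.1, -0.2, 0.4]
width: 0.0154
```

```bash
python3 go.py 0.6083 -0.110 0.0600 -0.17 0.002
```

```text
t 6.75 p [ 0.6077 -0.1099  0.0605] yaw -0.1672 tilt [ 1.e-04 -7.e-04 -1.e+00] w 0.0154 ft [ 0.1 -0.2  0.4] rows needed 1
J [ 0.48  0.5  -0.48  1.64  0.25  1.07 -1.81]
[[0.0006, -0.0, 0.0005], [0.001, -0.0, 0.003]]
```

Essentially at seat height; look once, then press the last half-millimetre and let go.

Call:
step_arm([
  [[0.0005, 0, 0.0003], [0, 0, 0]],
  [[0.0005, 0, 0.0006], [0, 0, 0]],
  [[0.0005, 0, 0.0006], [0, 0, 0]],
])

```text
time: 7.05
ee_pos: [0.6084, -0.11, 0.0605]
eef_rot: [0.997, -0.083, 0.0, 0.0]
ft_force: [-2.3, 0.3, 5.9]
width: 0.0155
```

```bash
python3 go.py 0.6083 -0.110 0.0600 -0.17 0.002
python3 - <<'E'
from h import *
from bench import r
c=r.camera("side");s=c["pixels"]
crop(s,220,140,370,260,5,"pics/s5c.png")
E
```

```text
t 7.05 p [ 0.6084 -0.11    0.0605] yaw -0.1672 tilt [ 5.e-04 -9.e-04 -1.e+00] w 0.0155 ft [-2.3  0.3  5.9] rows needed 1
J [ 0.48  0.5  -0.48  1.63  0.25  1.07 -1.81]
[[-0.0001, 0.0001, 0.0005], [0.001, -0.001, 0.003]]
```

View pics/s5c.png

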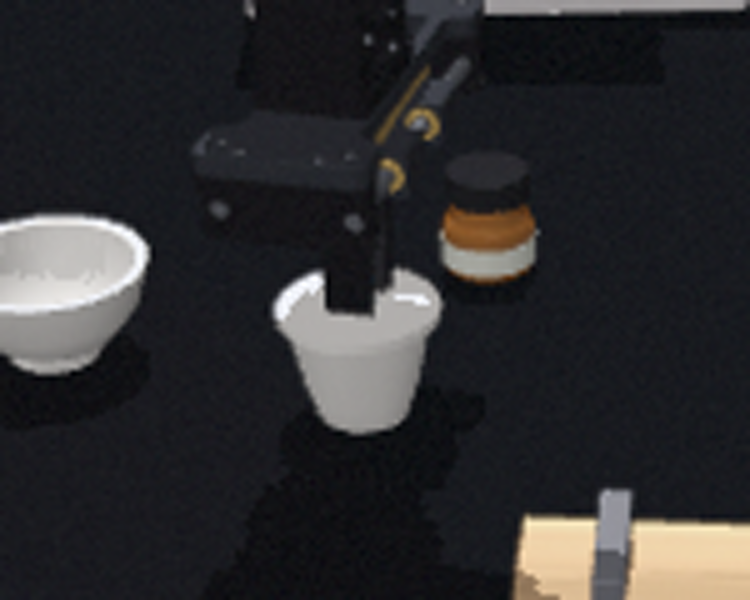

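Call:
step_arm([
  [[0, 0, 0], [0, 0, 0]],
  [[0, 0, 0], [0, 0, 0]],
  [[0, 0, 0], [0, 0, 0]],
  [[0, 0, 0], [0, 0, 0]],
  [[0, 0, -0.004], [0, 0, 0]],
], hand=0.2)

```text
time: 7.6
ee_pos: [0.6079, -0.1099, 0.064]
eef_rot: [0.997, -0.083, -0.0, 0.0]
ft_force: [-0.2, 0.7, -0.3]
width: 0.0343
```

Call:
step_arm([
  [[0, 0, -0.015], [0, 0, 0]],
  [[0, 0, -0.035], [0, 0, 0]],
  [[0, 0, -0.065], [0, 0, 0]],
  [[0, 0, -0.095], [0, 0, 0]],
  [[0, 0, -0.12], [0, 0, 0]],
])

```text
time: 8.1
ee_pos: [0.6085, -0.1097, 0.1873]
eef_rot: [0.997, -0.083, 0.001, 0.0]
ft_force: [0.3, -0.1, 0.2]
width: 0.0345
```

```bash
python3 go.py 0.566 0.253 0.185 -0.17 0.04
python3 - <<'E'
from h import *
from bench import r
c=r.camera("side");s=c["pixels"]
crop(s,220,140,370,260,5,"pics/s6c.png")
E
```

```text
t 8.1 p [ 0.6085 -0.1097  0.1873] yaw -0.167 tilt [ 1.7e-03 -9.0e-04 -1.0e+00] w 0.0345 ft [ 0.3 -0.1  0.2] rows needed 10
J [ 0.5   0.38 -0.5   1.51  0.19  1.3  -1.76]
[[-0.0102, -0.0351, 0.0002], [0.0, -0.0, 0.0]]
[[-0.0204, -0.0701, 0.0004], [0.0, -0.0, 0.001]]
[[-0.0307, -0.1052, 0.0006], [0.0, -0.001, 0.001]]
[[-0.0409, -0.1402, 0.0007], [0.0, -0.001, 0.001]]
[[-0.0511, -0.1753, 0.0009], [0.0, -0.001, 0.002]]
```

View pics/s6c.png

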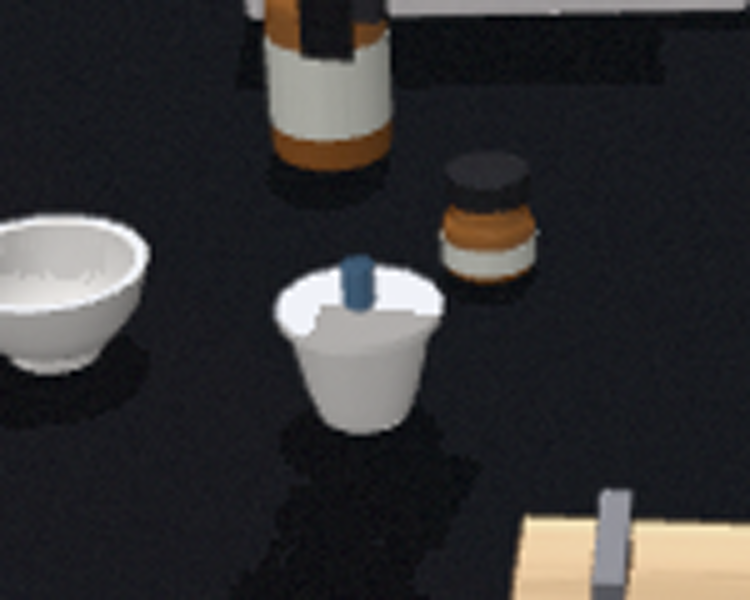

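Call:
step_arm([
  [[-0.01, -0.035, 0], [0, 0, 0]],
  [[-0.02, -0.07, 0], [0, 0, 0]],
  [[-0.031, -0.105, 0], [0, 0, 0]],
  [[-0.041, -0.14, 0], [0, 0, 0]],
  [[-0.051, -0.175, 0], [0, 0, 0]],
], hand=-1)

```text
time: 8.65
ee_pos: [0.5888, 0.0727, 0.1923]
eef_rot: [0.997, -0.083, 0.004, 0.001]
ft_force: [-0.9, 0.9, -0.2]
width: 0.067
```

```bash
python3 go.py 0.566 0.253 0.185 -0.17 0.04
```

```text
t 8.65 p [0.5888 0.0727 0.1923] yaw -0.167 tilt [ 0.0082 -0.002  -1.    ] w 0.067 ft [-0.9  0.9 -0.2] rows needed 5
J [ 0.28  0.33 -0.59  1.57  0.2   1.29 -2.08]
[[-0.0105, -0.0348, 0.0014], [0.0, -0.002, 0.001]]
[[-0.021, -0.0696, 0.0027], [0.0, -0.003, 0.001]]
[[-0.0315, -0.1044, 0.0041], [0.0, -0.005, 0.002]]
[[-0.042, -0.1392, 0.0054], [0.0, -0.007, 0.002]]
[[-0.0525, -0.174, 0.0068], [0.001, -0.008, 0.003]]
```

Call:
step_arm([
  [[-0.01, -0.035, 0.001], [0, -0.002, 0]],
  [[-0.021, -0.07, 0.003], [0, -0.003, 0]],
  [[-0.031, -0.104, 0.004], [0, -0.005, 0]],
  [[-0.042, -0.139, 0.006], [0, -0.007, 0]],
  [[-0.052, -0.174, 0.007], [0, -0.008, 0.003]],
])

```text
time: 9.15
ee_pos: [0.5662, 0.2544, 0.1858]
eef_rot: [0.996, -0.085, 0.001, 0.0]
ft_force: [-0.1, -0.7, 0.2]
width: 0.087
```

Call:
step_arm([
  [[0, 0, 0], [0, 0, 0]],
])

```text
time: 9.25
ee_pos: [0.5638, 0.2606, 0.1867]
eef_rot: [0.997, -0.081, 0.0, -0.001]
ft_force: [0.1, 0.8, -0.3]
width: 0.0873
```

```bash
python3 go.py 0.566 0.253 0.10 -0.17 0.025
python3 - <<'E'
from h import *
from bench import r
c=r.camera("side");s=c["pixels"];cv2.imwrite("pics/s7.png",s);t=r.camera("top")["pixels"];cv2.imwrite("pics/t7.png",t)
E
```

```text
t 9.25 p [0.5638 0.2606 0.1867] yaw -0.1628 tilt [ 6.0e-04  2.7e-03 -1.0e+00] w 0.0873 ft [ 0.1  0.8 -0.3] rows needed 4
J [-0.    0.42 -0.66  1.49  0.26  1.31 -2.42]
[[0.0008, 0.0018, 0.0217], [-0.001, -0.0, 0.002]]
[[0.0017, 0.0037, 0.0434], [-0.001, -0.0, 0.004]]
[[0.0025, 0.0055, 0.065], [-0.002, -0.0, 0.005]]
[[0.0034, 0.0073, 0.0867], [-0.003, -0.0, 0.007]]
```

View pics/s7.png

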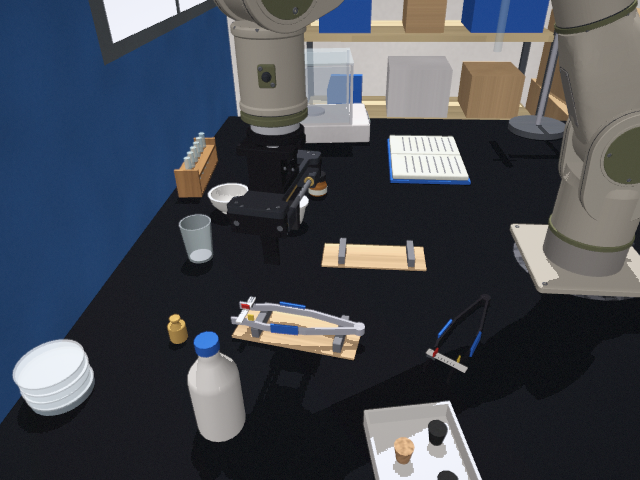

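View pics/t7.png

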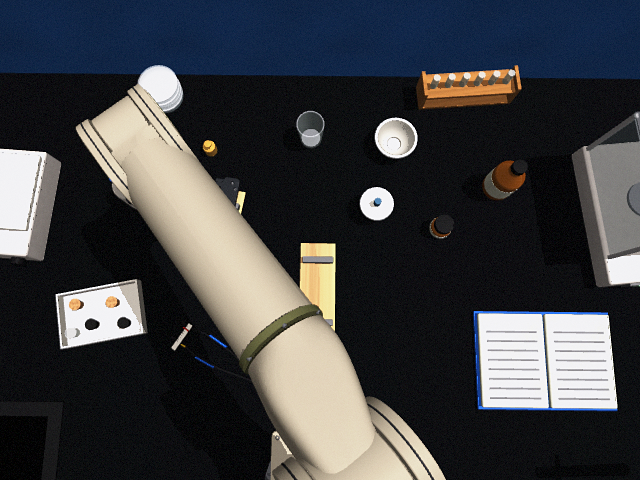

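Call:
step_arm([
  [[0.001, 0.002, 0.015], [0, 0, 0.002]],
  [[0.002, 0.004, 0.035], [-0.001, 0, 0.004]],
  [[0.003, 0.006, 0.06], [-0.002, 0, 0.006]],
  [[0.003, 0.0075, 0.085], [-0.003, 0, 0.008]],
  [[0.003, 0.0075, 0.105], [-0.003, 0, 0.008]],
])

```text
time: 9.85
ee_pos: [0.5679, 0.2447, 0.0793]
eef_rot: [0.996, -0.089, 0.0, 0.002]
ft_force: [0.1, 0.5, 0.4]
width: 0.0873
```

Call:
step_arm([
  [[0, 0, 0], [0, 0, 0]],
  [[0, 0, 0], [0, 0, 0]],
])

```text
time: 10.05
ee_pos: [0.5681, 0.2428, 0.0789]
eef_rot: [0.996, -0.09, -0.0, 0.003]
ft_force: [0.2, 0.0, -0.2]
width: 0.0871
```

```bash
python3 go.py 0.566 0.253 0.0145 -0.17 0.012
python3 - <<'E'
from h import *
from bench import r
from go import st
c=r.camera("side");s=c["pixels"]
crop(s,215,220,375,340,5,"pics/s8c.png")
_,p,Rc=st()
print(p,((proj(c,[p+Rc.apply([dx,-.0435,0]) for dx in(-.0095,0,.0095)])-[215,220])*5).round(),((proj(c,p+Rc.apply([0,.0435,0]))-[215,220])*5).round())
E
```

```text
t 10.05 p [0.5681 0.2428 0.0789] yaw -0.181 tilt [-8.0e-04 -5.9e-03 -1.0e+00] w 0.0871 ft [ 0.2  0.  -0.2] rows needed 6
J [-0.01  0.51 -0.62  1.61  0.32  1.13 -2.46]
[[-0.0007, -0.0017, 0.0107], [0.001, -0.0, -0.002]]
[[-0.0013, -0.0033, 0.0214], [0.002, -0.0, -0.004]]
[[-0.002, -0.005, 0.0322], [0.003, -0.0, -0.006]]
[[-0.0026, -0.0067, 0.0429], [0.004, -0.0, -0.007]]
[[-0.0033, -0.0084, 0.0536], [0.005, -0.0, -0.009]]
[0.56857132 0.24367171 0.07993261] [[337. 455.]
 [308. 450.]
 [280. 445.]] [[394. 284.]]
```

View pics/s8c.png

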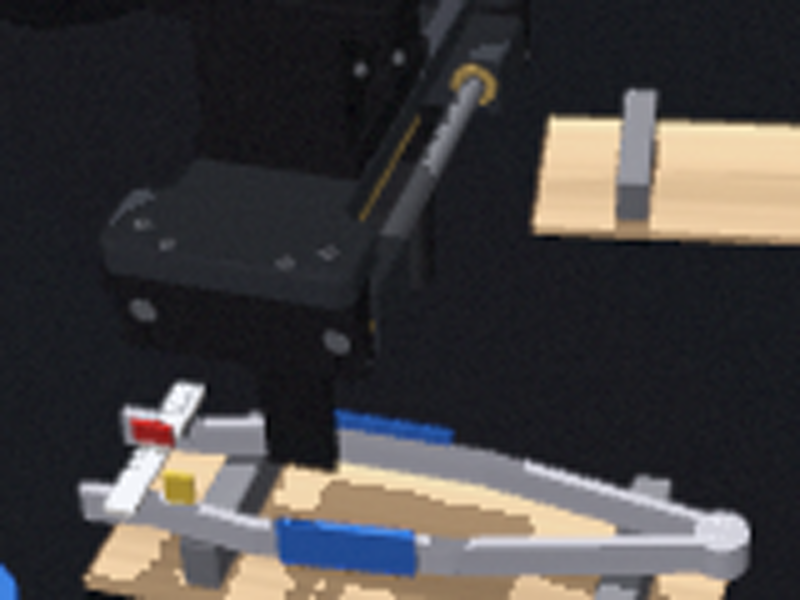

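Call:
step_arm([
  [[-0.001, -0.003, 0], [0.002, 0, -0.004]],
  [[-0.002, -0.006, 0], [0.004, 0, -0.008]],
  [[-0.004, -0.01, 0.008], [0.006, 0, -0.011]],
  [[-0.004, -0.01, 0.02], [0.006, 0, -0.011]],
  [[-0.004, -0.01, 0.03], [0.006, 0, -0.011]],
])

```text
time: 10.6
ee_pos: [0.5659, 0.254, 0.0484]
eef_rot: [0.996, -0.084, 0.0, -0.0]
ft_force: [0.5, 0.6, -0.8]
width: 0.0867
```

Call:
step_arm([
  [[0, 0, 0], [0, 0, 0]],
  [[0, 0, 0], [0, 0, 0]],
])

```text
time: 10.8
ee_pos: [0.5655, 0.2538, 0.0476]
eef_rot: [0.996, -0.084, -0.0, -0.0]
ft_force: [0.2, -0.8, 0.8]
width: 0.0872
```

```bash
python3 go.py 0.566 0.253 0.0145 -0.17 0.007
```

```text
t 10.8 p [0.5655 0.2538 0.0476] yaw -0.169 tilt [-4.e-04  1.e-04 -1.e+00] w 0.0872 ft [ 0.2 -0.8  0.8] rows needed 5
J [-0.03  0.55 -0.61  1.63  0.35  1.07 -2.47]
[[0.0001, 0.0001, 0.0066], [-0.0, 0.0, 0.0]]
[[0.0003, 0.0003, 0.0132], [-0.0, 0.0, 0.0]]
[[0.0004, 0.0004, 0.0199], [-0.0, 0.0, 0.001]]
[[0.0005, 0.0006, 0.0265], [-0.0, 0.0, 0.001]]
[[0.0006, 0.0007, 0.0331], [-0.0, 0.0, 0.001]]
```

Call:
step_arm([
  [[0, 0, 0.007], [0, 0, 0]],
  [[0, 0, 0.013], [0, 0, 0]],
  [[0, 0.001, 0.02], [0, 0, 0]],
  [[0.0005, 0.001, 0.027], [0, 0, 0]],
  [[0.0005, 0.001, 0.033], [0, 0, 0]],
])

```text
time: 11.3
ee_pos: [0.5657, 0.2526, 0.0138]
eef_rot: [0.996, -0.084, -0.0, 0.0]
ft_force: [0.7, 0.3, -0.9]
width: 0.0869
```

Call:
step_arm([
  [[0, 0, 0], [0, 0, 0]],
  [[0, 0, 0], [0, 0, 0]],
])

```text
time: 11.5
ee_pos: [0.5657, 0.2525, 0.0136]
eef_rot: [0.996, -0.085, -0.001, 0.0]
ft_force: [0.4, -0.2, 0.1]
width: 0.0869
```

```bash
python3 go.py 0.566 0.253 0.0145 -0.17 0.007
python3 - <<'E'
from h import *
from bench import r
c=r.camera("side");s=c["pixels"]
crop(s,215,240,375,360,5,"pics/s9c.png")
E
```

```text
t 11.5 p [0.5657 0.2525 0.0136] yaw -0.1692 tilt [-1.e-03 -2.e-04 -1.e+00] w 0.0869 ft [ 0.4 -0.2  0.1] rows needed 1
J [-0.04  0.59 -0.59  1.65  0.37  1.02 -2.49]
[[0.0002, -0.0005, -0.0009], [0.0, 0.001, 0.001]]
```

View pics/s9c.png

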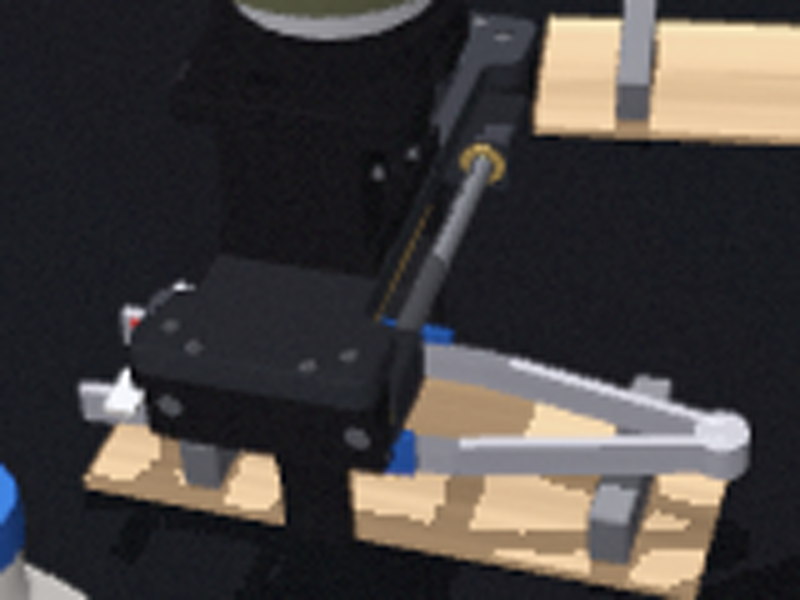

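Call:
step_arm([
  [[0, 0, 0], [0, 0, 0]],
  [[0, 0, 0], [0, 0, 0]],
  [[0, 0, 0], [0, 0, 0]],
  [[0, 0, 0], [0, 0, 0]],
  [[0, 0, 0], [0, 0, 0]],
], hand=-0.3, grip_force=25)

```text
time: 12.05
ee_pos: [0.5659, 0.2527, 0.014]
eef_rot: [0.996, -0.084, -0.0, -0.0]
ft_force: [0.6, 1.4, -0.8]
width: 0.0589
```

Call:
step_arm([
  [[0, 0, 0], [0, 0, 0]],
  [[0, 0, 0], [0, 0, 0]],
  [[0, 0, 0], [0, 0, 0]],
], hand=-0.1)

```text
time: 12.35
ee_pos: [0.5659, 0.2526, 0.014]
eef_rot: [0.996, -0.085, -0.0, 0.0]
ft_force: [-0.6, -0.8, 0.2]
width: 0.0489
```

```bash
python3 go.py 0.566 0.253 0.0145 -0.17 0.007
python3 - <<'E'
from h import *
from bench import r
c=r.camera("side");s=c["pixels"]
crop(s,215,240,375,360,5,"pics/s10c.png")
E
```

```text
t 12.35 p [0.5659 0.2526 0.014 ] yaw -0.1693 tilt [-4.e-04  0.e+00 -1.e+00] w 0.0489 ft [-0.6 -0.8  0.2] rows needed 1
J [-0.04  0.59 -0.59  1.65  0.37  1.02 -2.49]
[[-0.0, -0.0004, -0.0005], [0.0, 0.0, 0.001]]
```

View pics/s10c.png

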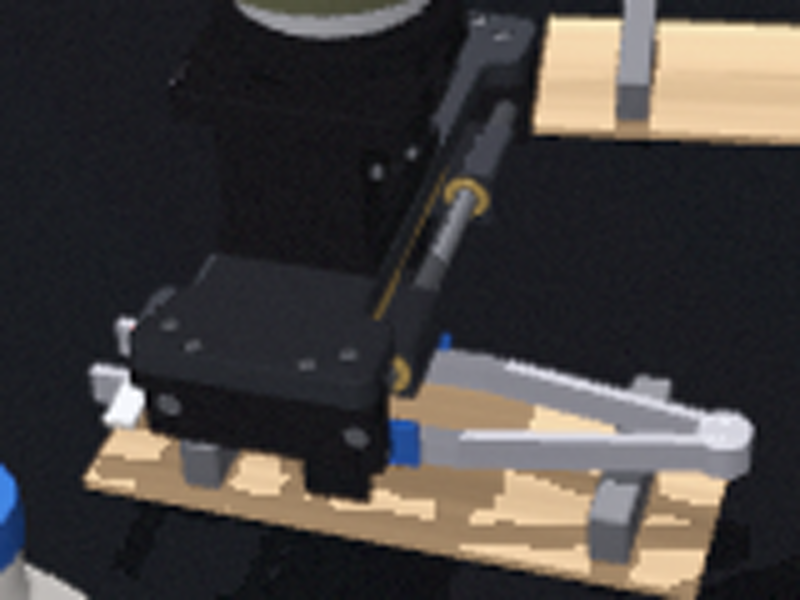

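Call:
step_arm([
  [[0, 0, 0], [0, 0, 0]],
  [[0, 0, 0], [0, 0, 0]],
  [[0, 0, 0], [0, 0, 0]],
], hand=0)

```text
time: 12.7
ee_pos: [0.566, 0.2525, 0.014]
eef_rot: [0.996, -0.085, -0.0, 0.0]
ft_force: [-0.4, -0.7, 0.7]
width: 0.0441
```

Call:
step_arm([
  [[0, 0, -0.003], [0, 0, 0]],
  [[0, 0, -0.01], [0, 0, 0]],
  [[0, 0, -0.02], [0, 0, 0]],
  [[0, 0, -0.03], [0, 0, 0]],
  [[0, 0, -0.04], [0, 0, 0]],
])

```text
time: 13.2
ee_pos: [0.5662, 0.2527, 0.0554]
eef_rot: [0.996, -0.085, 0.0, -0.0]
ft_force: [-0.3, 0.2, -0.8]
width: 0.0436
```

```bash
python3 go.py 0.566 0.253 0.0145 -0.17 0.007
python3 - <<'E'
from h import *
from bench import r
c=r.camera("side");s=c["pixels"];cv2.imwrite("pics/s11.png",s)
crop(s,215,200,375,320,5,"pics/s11c.png")
E
```

```text
t 13.2 p [0.5662 0.2527 0.0554] yaw -0.1692 tilt [ 4.e-04  3.e-04 -1.e+00] w 0.0436 ft [-0.3  0.2 -0.8] rows needed 6
J [-0.02  0.54 -0.61  1.63  0.34  1.08 -2.47]
[[-0.0, -0.0, 0.0068], [-0.0, -0.0, 0.0]]
[[-0.0001, -0.0001, 0.0136], [-0.0, -0.0, 0.0]]
[[-0.0001, -0.0001, 0.0204], [-0.0, -0.0, 0.0]]
[[-0.0002, -0.0001, 0.0273], [-0.0, -0.0, 0.001]]
[[-0.0002, -0.0002, 0.0341], [-0.0, -0.0, 0.001]]
```

View pics/s11c.png

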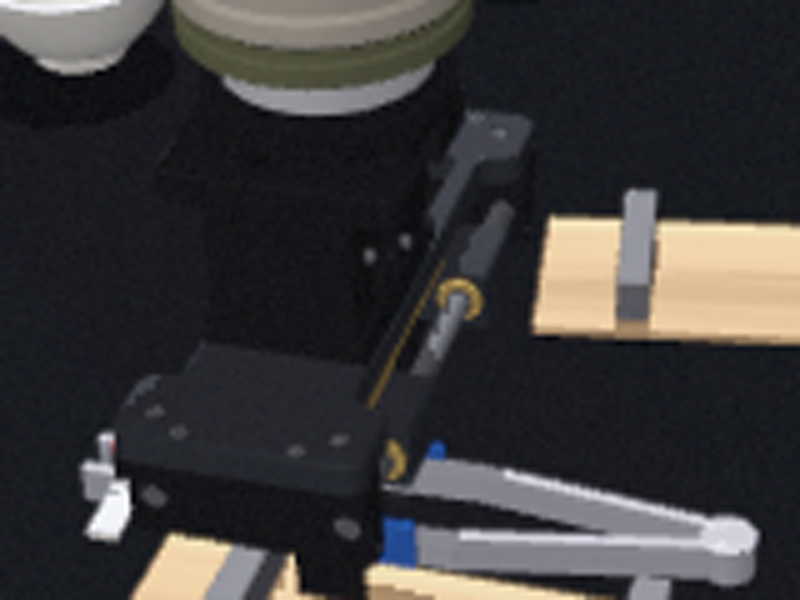

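Call:
step_arm([
  [[0, 0, -0.02], [0, 0, 0]],
  [[0, 0, -0.05], [0, 0, 0]],
  [[0, 0, -0.085], [0, 0, 0]],
  [[0, 0, -0.12], [0, 0, 0]],
  [[0, 0, -0.155], [0, 0, 0]],
])

```text
time: 13.75
ee_pos: [0.5664, 0.253, 0.2139]
eef_rot: [0.996, -0.084, 0.001, -0.001]
ft_force: [1.2, -0.6, -0.0]
width: 0.044
```

```bash
python3 go.py 0.575 -0.196 0.25 1.2 0.035;python3 - <<'E'
from h import *
import pickle
C=pickle.load(open("c0.pkl","rb"));T=C["top"];S=C["side"]
print("amber",back(T,(497,190),.02),back(S,(286,165),0.01), "jar",back(T,(440,232),.0),back(S,(317,190),0.01))
E
```

```text
t 13.75 p [0.5664 0.253  0.2139] yaw -0.1691 tilt [ 0.0028  0.0012 -1.    ] w 0.044 ft [ 1.2 -0.6 -0. ] rows needed 13
J [ 0.01  0.4  -0.66  1.46  0.24  1.36 -2.4 ]
[[0.0065, 0.0339, -0.0028], [0.0, -0.0, -0.105]]
[[0.0129, 0.0679, -0.0056], [0.0, -0.001, -0.211]]
[[0.0194, 0.1018, -0.0084], [0.0, -0.001, -0.316]]
[[0.0259, 0.1357, -0.0113], [0.0, -0.001, -0.421]]
[[0.0323, 0.1696, -0.0141], [0.0, -0.001, -0.527]]
amber [ 0.65222274 -0.39425456  0.02      ] [ 0.66839617 -0.4063726   0.01      ] jar [ 0.55532876 -0.26326128  0.        ] [ 0.56524126 -0.25690669  0.01      ]
```

Call:
step_arm([
  [[0.004, 0.02, -0.002], [0, 0, -0.06]],
  [[0.01, 0.054, -0.005], [0, 0, -0.165]],
  [[0.017, 0.088, -0.008], [0, 0, -0.27]],
  [[0.023, 0.122, -0.011], [0, 0, -0.375]],
  [[0.03, 0.156, -0.014], [0, 0, -0.48]],
])

```text
time: 14.25
ee_pos: [0.5695, 0.0929, 0.2283]
eef_rot: [0.988, 0.157, 0.002, -0.0]
ft_force: [0.8, 0.7, -0.4]
width: 0.0437
```

```bash
python3 go.py 0.575 -0.196 0.25 1.2 0.035
```

```text
t 14.25 p [0.5695 0.0929 0.2283] yaw 0.3155 tilt [ 0.0033  0.001  -1.    ] w 0.0437 ft [ 0.8  0.7 -0.4] rows needed 9
J [ 0.33  0.29 -0.69  1.56  0.19  1.35 -1.63]
[[-0.0094, 0.0307, -0.0024], [0.0, -0.0, -0.098]]
[[-0.0187, 0.0614, -0.0049], [0.0, -0.001, -0.197]]
[[-0.0281, 0.0921, -0.0073], [0.001, -0.001, -0.295]]
[[-0.0375, 0.1228, -0.0098], [0.001, -0.001, -0.393]]
[[-0.0468, 0.1535, -0.0122], [0.001, -0.002, -0.491]]
```

Call:
step_arm([
  [[-0.009, 0.031, -0.002], [0, 0, -0.1]],
  [[-0.019, 0.061, -0.005], [0, 0, -0.2]],
  [[-0.028, 0.092, -0.007], [0, 0, -0.3]],
  [[-0.037, 0.123, -0.01], [0, 0, -0.4]],
  [[-0.047, 0.153, -0.012], [0, 0, -0.49]],
])

```text
time: 14.75
ee_pos: [0.5721, -0.0685, 0.2407]
eef_rot: [0.919, 0.394, 0.002, 0.0]
ft_force: [1.0, 0.9, -1.7]
width: 0.0436
```

```bash
python3 go.py 0.575 -0.196 0.25 1.2 0.035
```

```text
t 14.75 p [ 0.5721 -0.0685  0.2407] yaw 0.8096 tilt [ 3.9e-03  7.0e-04 -1.0e+00] w 0.0436 ft [ 1.   0.9 -1.7] rows needed 4
J [ 0.6   0.28 -0.67  1.54  0.17  1.38 -0.85]
[[-0.0226, 0.0225, -0.0023], [0.001, -0.001, -0.098]]
[[-0.0451, 0.045, -0.0047], [0.001, -0.001, -0.195]]
[[-0.0677, 0.0675, -0.007], [0.002, -0.002, -0.293]]
[[-0.0903, 0.09, -0.0094], [0.003, -0.003, -0.39]]
```

Call:
step_arm([
  [[-0.023, 0.023, -0.002], [0, 0, -0.098]],
  [[-0.045, 0.045, -0.005], [0.001, -0.001, -0.195]],
  [[-0.068, 0.068, -0.007], [0.002, -0.002, -0.293]],
  [[-0.09, 0.09, -0.009], [0.003, -0.003, -0.39]],
  [[-0.09, 0.09, -0.009], [0.003, -0.003, -0.39]],
])

```text
time: 15.25
ee_pos: [0.5743, -0.2016, 0.2496]
eef_rot: [0.827, 0.563, -0.001, 0.001]
ft_force: [0.3, 0.6, -2.4]
width: 0.0441
```

Call:
step_arm([
  [[0, 0, 0], [0, 0, 0]],
  [[0, 0, 0], [0, 0, 0]],
])

```text
time: 15.45
ee_pos: [0.5742, -0.2014, 0.2497]
eef_rot: [0.827, 0.563, -0.001, 0.001]
ft_force: [-0.3, 0.5, -1.7]
width: 0.0439
```

```bash
cat > snap.py <<'E'
from h import *
from bench import r
import sys,pickle
tag=sys.argv[1]
D={}
for n in("top","side"):
    c=r.camera(n); D[n]=dict(camera_matrix=np.array(c["camera_matrix"]),extrinsics=np.array(c["extrinsics"]),pixels=c["pixels"]); cv2.imwrite(f"pics/{n}_{tag}.png",c["pixels"])
s=r.read_state(); D["s"]={k:np.array(v) for k,v in s.items()}
pickle.dump(D,open(f"{tag}.pkl","wb"))
p=np.array(s["ee_pos"]);Rc=R.from_quat(s["eef_rot"])
g=p+Rc.apply([.058,0,-.03])
ims=[]
for n in("top","side"):
    u=proj(D[n],g)[0]; x,y=int(u[0]),int(u[1]); x0=np.clip(x-35,0,570);y0=np.clip(y-35,0,410)
    ims.append(cv2.resize(D[n]["pixels"][y0:y0+70,x0:x0+70],(400,400),interpolation=cv2.INTER_CUBIC)); print(n,"crop origin",x0,y0)
cv2.imwrite(f"pics/z_{tag}.png",np.hstack(ims))
E
python3 snap.py a; python3 go.py 0.575 -0.196 0.25 1.2 0.035
```

```text
top crop origin 375 143
side crop origin 260 64
t 15.55 p [ 0.5744 -0.2005  0.2497] yaw 1.1965 tilt [-6.e-04 -2.e-03 -1.e+00] w 0.0436 ft [ 0.3 -1.  -1.2] rows needed 1
J [ 0.76  0.35 -0.65  1.44  0.21  1.42 -0.26]
[[0.0044, -0.0011, -0.0003], [0.0, 0.002, -0.003]]
```

View pics/z_a.png

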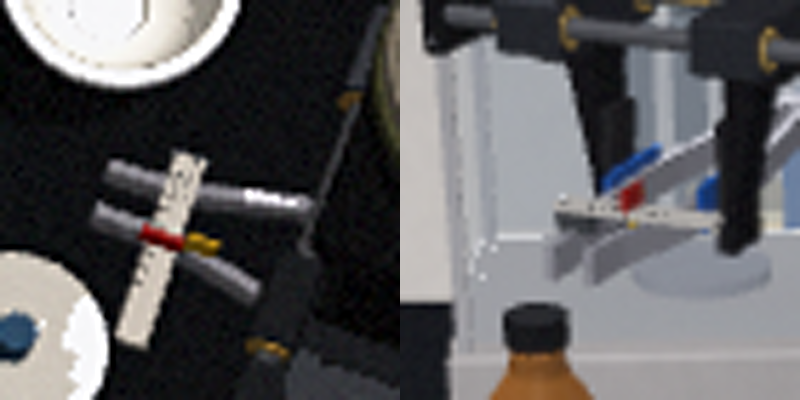

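View pics/side_a.png

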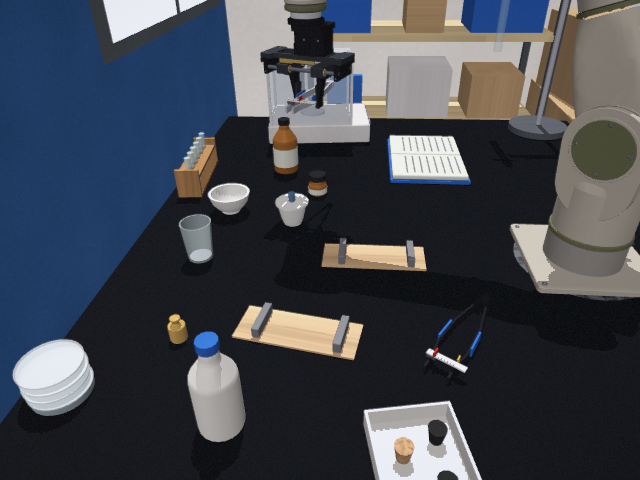

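View pics/top_a.png

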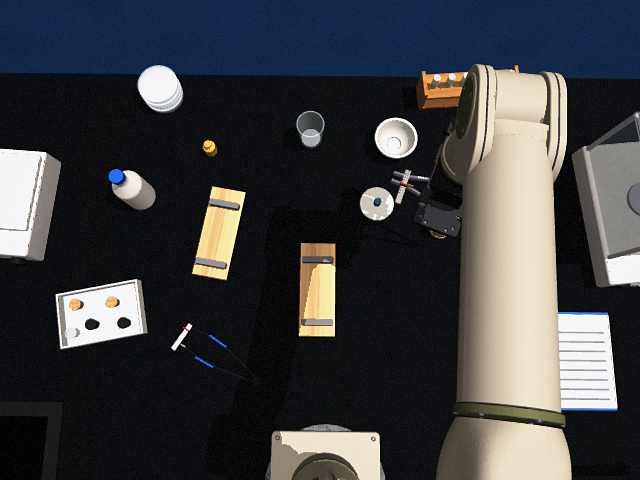

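```bash
python3 go.py 0.62 -0.17 0.40 2.6 0.035
```

```text
t 15.55 p [ 0.5744 -0.2005  0.2497] yaw 1.1965 tilt [-6.e-04 -2.e-03 -1.e+00] w 0.0436 ft [ 0.3 -1.  -1.2] rows needed 12
J [ 0.76  0.35 -0.65  1.44  0.21  1.42 -0.26]
[[0.0037, 0.0026, -0.0125], [-0.0, 0.0, -0.117]]
[[0.0075, 0.0052, -0.0251], [-0.0, 0.0, -0.234]]
[[0.0112, 0.0078, -0.0376], [-0.0, 0.0, -0.351]]
[[0.0149, 0.0104, -0.0501], [-0.0, 0.001, -0.468]]
[[0.0187, 0.0131, -0.0627], [-0.001, 0.001, -0.585]]
```

Call:
step_arm([
  [[0.004, 0.003, -0.012], [0, 0, -0.08]],
  [[0.008, 0.005, -0.025], [0, 0, -0.19]],
  [[0.011, 0.008, -0.037], [0, 0, -0.31]],
  [[0.015, 0.01, -0.05], [0, 0, -0.43]],
  [[0.019, 0.013, -0.063], [0, 0, -0.55]],
], hand=-0.07)

```text
time: 16.05
ee_pos: [0.5937, -0.1862, 0.3135]
eef_rot: [0.64, 0.768, -0.001, 0.001]
ft_force: [0.3, -0.1, -1.2]
width: 0.0468
```

```bash
python3 go.py 0.62 -0.17 0.40 2.6 0.035
```

```text
t 16.05 p [ 0.5937 -0.1862  0.3135] yaw 1.7527 tilt [-3.e-04 -2.e-03 -1.e+00] w 0.0468 ft [ 0.3 -0.1 -1.2] rows needed 8
J [ 0.77  0.38 -0.74  1.29  0.26  1.57  0.24]
[[0.0014, 0.0036, -0.0108], [-0.0, 0.0, -0.106]]
[[0.0027, 0.0072, -0.0216], [-0.0, 0.0, -0.212]]
[[0.0041, 0.0108, -0.0325], [-0.001, 0.001, -0.318]]
[[0.0055, 0.0144, -0.0433], [-0.001, 0.001, -0.424]]
[[0.0069, 0.018, -0.0541], [-0.001, 0.001, -0.53]]
```

Call:
step_arm([
  [[0.001, 0.004, -0.011], [0, 0, -0.106]],
  [[0.003, 0.007, -0.022], [0, 0, -0.212]],
  [[0.004, 0.011, -0.032], [0, 0, -0.318]],
  [[0.005, 0.014, -0.043], [0, 0, -0.424]],
  [[0.007, 0.018, -0.054], [0, 0, -0.53]],
])

```text
time: 16.55
ee_pos: [0.6103, -0.1748, 0.3681]
eef_rot: [0.414, 0.91, -0.001, 0.0]
ft_force: [-0.4, 0.4, -1.2]
width: 0.0466
```

```bash
python3 go.py 0.62 -0.17 0.40 2.6 0.035
```

```text
t 16.55 p [ 0.6103 -0.1748  0.3681] yaw 2.288 tilt [-2.0e-04 -2.1e-03 -1.0e+00] w 0.0466 ft [-0.4  0.4 -1.2] rows needed 3
J [ 0.75  0.44 -0.83  1.13  0.32  1.7   0.73]
[[-0.0009, 0.0035, -0.0106], [-0.001, 0.0, -0.104]]
[[-0.0019, 0.007, -0.0213], [-0.001, 0.001, -0.208]]
[[-0.0028, 0.0104, -0.0319], [-0.002, 0.001, -0.312]]
```

Call:
step_arm([
  [[0, 0.003, -0.003], [0, 0, -0.104]],
  [[-0.001, 0.006, -0.006], [-0.001, 0.001, -0.208]],
  [[-0.002, 0.008, -0.01], [-0.002, 0.001, -0.29]],
  [[-0.002, 0.008, -0.01], [-0.002, 0.001, -0.29]],
  [[-0.002, 0.008, -0.01], [-0.002, 0.001, -0.29]],
])

```text
time: 17.05
ee_pos: [0.6177, -0.1703, 0.378]
eef_rot: [0.279, 0.96, 0.0, 0.0]
ft_force: [-0.3, 0.0, -0.7]
width: 0.0468
```

Call:
step_arm([
  [[0, 0, 0], [0, 0, 0]],
  [[0, 0, 0], [0, 0, 0]],
])

```text
time: 17.25
ee_pos: [0.6175, -0.1701, 0.3779]
eef_rot: [0.279, 0.96, 0.0, 0.0]
ft_force: [-0.4, 0.2, -0.9]
width: 0.0466
```

```bash
python3 snap.py b; python3 go.py 0.62 -0.17 0.40 2.6 0.035
```

```text
top crop origin 386 134
side crop origin 270 0
t 17.35 p [ 0.6176 -0.1703  0.378 ] yaw 2.5757 tilt [ 3.e-04 -0.e+00 -1.e+00] w 0.0469 ft [-0.3 -0.1 -0.9] rows needed 1
J [ 0.75  0.46 -0.87  1.09  0.35  1.73  1.  ]
[[-0.0019, 0.0016, -0.022], [0.0, 0.0, -0.024]]
```

View pics/z_b.png

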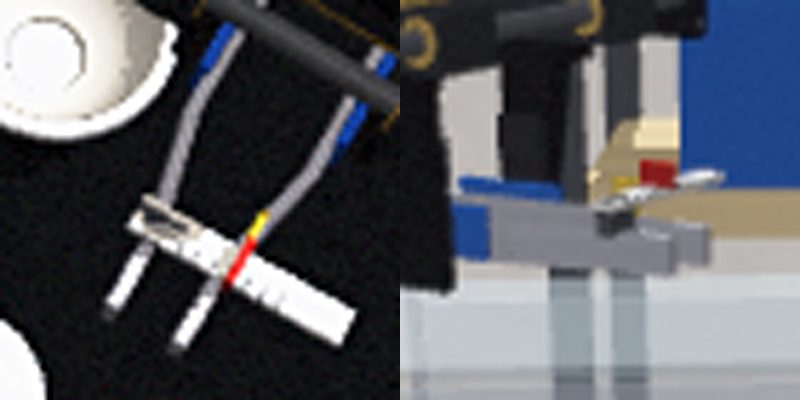

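```bash
cat > meas.py <<'E'
from h import *
import pickle,sys
D=pickle.load(open(sys.argv[1]+".pkl","rb"));c=D["top"];s=D["s"];p=s["ee_pos"];Rc=R.from_quat(s["eef_rot"])
im=c["pixels"].astype(float);b,g,r_=im[...,0],im[...,1],im[...,2]
u=proj(c,p+Rc.apply([.064,0,-.03]))[0]; yy,xx=np.mgrid[:480,:640]; near=np.hypot(xx-u[0],yy-u[1])<18
def loc(uv,zf):
    # plane at forceps height zf ; grasp point z = zf 9mm => world z
    z=p[2]+.019-.009+zf; w=back(c,uv,z); q=Rc.inv().apply(w-p); return np.array([q[0],-q[1]])
red=np.clip(r_-np.maximum(g,b)*1.0,0,None)*near; red[(r_<90)|(g>.5*r_)]=0
yel=np.clip(np.minimum(r_,g)-b,0,None)*near; yel[(g<.6*r_)|(b>.55*g)]=0
def cen(w): return np.array([(w*xx).sum(),(w*yy).sum()])/w.sum()
for zr,zy in((.031,.022),(.028,.020),(.027,.018)):
    R_=loc(cen(red),zr);Y=loc(cen(yel),zy); print(zr,zy,"red",R_.round(4),"yel",Y.round(4),"dy(yel-red) mm",((Y-R_)[1]*1e3).round(2),(red>0).sum(),(yel>0).sum())
ys,xs=np.nonzero(red>0); l=cv2.fitLine(np.c_[xs,ys].astype(np.float32),cv2.DIST_L2,0,.01,.01).ravel()
d=proj(c,[p+Rc.apply([.05,-.01,-.035]),p+Rc.apply([.09,-.01,-.035])]); print("red line dir",l[:2],"fx dir",(d[1]-d[0])/np.linalg.norm(d[1]-d[0]), "cen",cen(red),cen(yel))
# camera offset in forceps y per height
o=np.array(c["extrinsics"])[:3,3]; q=Rc.inv().apply(o-(p+Rc.apply([.064,-.015,-.035]))); print("dy/dz parallax",-q[1]/-q[2])
E
python3 meas.py b; python3 meas.py a
```

```text
0.031 0.022 red [0.0696 0.0155] yel [0.0551 0.0143] dy(yel-red) mm -1.21 16 10
0.028 0.02 red [0.0685 0.0155] yel [0.0543 0.0143] dy(yel-red) mm -1.23 16 10
0.027 0.018 red [0.0681 0.0156] yel [0.0535 0.0143] dy(yel-red) mm -1.21 16 10
red line dir [ 0.53731835 -0.8433795 ] fx dir [-0.53700718  0.84357767] cen [427.75272331 178.99491649] [430.671406   172.74012638]
dy/dz parallax -0.01581369634862294
0.031 0.022 red [0.0682 0.0185] yel [0.0552 0.0133] dy(yel-red) mm -5.19 12 22
0.028 0.02 red [0.068  0.0175] yel [0.0551 0.0126] dy(yel-red) mm -4.85 12 22
0.027 0.018 red [0.068  0.0171] yel [0.0549 0.0119] dy(yel-red) mm -5.2 12 22
red line dir [0.94156075 0.33684316] fx dir [-0.93366026 -0.3581599 ] cen [402.9902439  183.65934959] [409.98700306 185.17431193]
dy/dz parallax 0.3491515332646333
```

Run:
```python
from h import *
import pickle
D=pickle.load(open("b.pkl","rb"));c=D["top"];s=D["s"];p=s["ee_pos"];Rc=R.from_quat(s["eef_rot"])
x0,y0=410,160;k=18
im=cv2.resize(c["pixels"][y0:y0+32,x0:x0+40],None,fx=k,fy=k,interpolation=cv2.INTER_NEAREST)
def pr(fx,fy,fz): 
    u=proj(c,p+Rc.apply([fx,-fy,fz-.029+.019-.019+.0]))[0]; return tuple(int(v) for v in ((u-[x0,y0]+.5)*k))
for fy in(.0135,.0155,.0175):
    cv2.line(im,pr(.045,fy,.0),pr(.09,fy,.0),(0,255,0),1)
cv2.imwrite("pics/zb2.png",im)
print(c["pixels"][168:188,420:438,:].tolist()[0][0])
for y in range(168,186): print(y,[tuple(int(v) for v in c["pixels"][y,x,::-1]) for x in range(423,436)])
```

```text
[23, 20, 21]
168 [(17, 20, 17), (15, 19, 20), (22, 19, 25), (17, 17, 19), (24, 23, 24), (18, 22, 25), (14, 16, 21), (10, 14, 21), (8, 11, 15), (16, 16, 15), (9, 9, 10), (46, 47, 51), (149, 145, 155)]
169 [(14, 12, 16), (17, 18, 21), (19, 22, 21), (22, 18, 23), (11, 15, 18), (15, 16, 18), (21, 21, 21), (7, 8, 14), (5, 9, 16), (9, 11, 16), (45, 47, 52), (145, 142, 152), (153, 151, 160)]
170 [(19, 18, 21), (11, 14, 14), (15, 15, 19), (15, 13, 18), (14, 13, 15), (13, 15, 16), (10, 8, 16), (13, 13, 20), (8, 10, 9), (88, 78, 58), (144, 143, 157), (156, 152, 162), (158, 154, 162)]
171 [(21, 21, 21), (16, 16, 18), (16, 16, 17), (20, 18, 21), (20, 23, 24), (13, 15, 21), (13, 19, 23), (31, 29, 23), (154, 137, 31), (197, 148, 35), (164, 153, 133), (150, 149, 158), (108, 105, 111)]
172 [(11, 13, 19), (16, 16, 18), (10, 15, 15), (13, 14, 15), (17, 17, 16), (19, 21, 24), (11, 19, 22), (70, 60, 13), (255, 255, 58), (229, 209, 100), (146, 143, 154), (113, 110, 119), (40, 37, 40)]
173 [(7, 6, 8), (18, 20, 19), (17, 15, 21), (11, 10, 14), (15, 17, 19), (7, 11, 13), (27, 24, 17), (185, 163, 29), (255, 
[... 1879 characters left out ...]
252), (252, 252, 253), (255, 254, 255), (255, 255, 255)]
183 [(146, 145, 154), (125, 108, 110), (82, 9, 2), (173, 57, 59), (251, 253, 255), (237, 242, 245), (176, 178, 185), (254, 254, 255), (252, 252, 253), (252, 251, 252), (251, 251, 252), (251, 251, 253), (252, 252, 253)]
184 [(155, 154, 161), (94, 76, 78), (51, 1, 2), (62, 35, 36), (121, 125, 124), (171, 171, 173), (255, 255, 255), (255, 255, 255), (254, 254, 255), (234, 234, 238), (252, 252, 253), (251, 251, 252), (251, 251, 252)]
185 [(147, 143, 153), (21, 15, 17), (22, 17, 17), (13, 8, 13), (20, 22, 24), (61, 58, 59), (156, 153, 154), (255, 255, 255), (192, 190, 199), (232, 231, 234), (254, 254, 255), (253, 252, 253), (232, 232, 235)]
```

View pics/zb2.png

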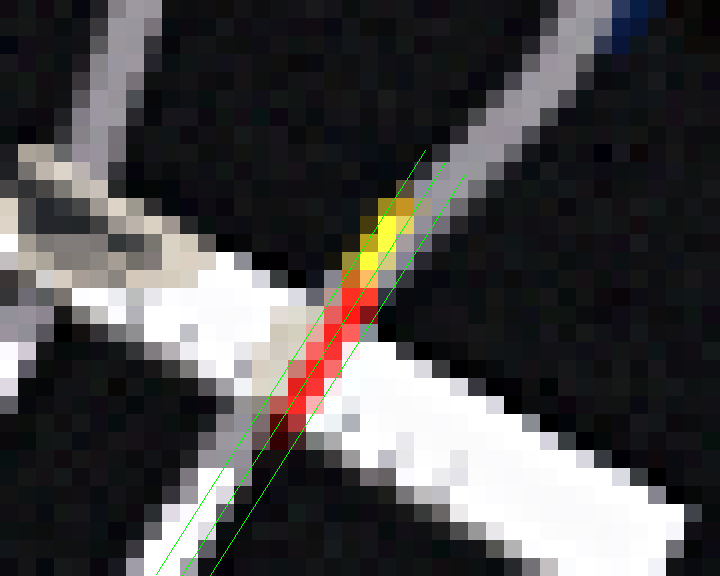

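Call:
step_arm([
  [[0, 0, 0], [0, 0, 0]],
  [[0, 0, 0], [0, 0, 0]],
  [[0, 0, 0], [0, 0, 0]],
], hand=-0.086)

```text
time: 17.65
ee_pos: [0.6175, -0.1704, 0.378]
eef_rot: [0.279, 0.96, 0.0, 0.0]
ft_force: [-0.1, 0.4, -1.0]
width: 0.0472
```

```bash
python3 snap.py c; python3 meas.py c; python3 go.py 0.60 -0.13 0.378 2.75
cat > fine.py <<'E'
from h import *
import pickle,sys
# subpixel row-wise ridge fit of red & yellow
D=pickle.load(open(sys.argv[1]+".pkl","rb"));c=D["top"];s=D["s"];p=s["ee_pos"];Rc=R.from_quat(s["eef_rot"])
im=c["pixels"].astype(float);b,g,r_=im[...,0],im[...,1],im[...,2]
def pix(q,z=-.036): return proj(c,p+Rc.apply([q[0],-q[1],z]))[0]
a0,a1=pix((.05,.0155)),pix((.08,.0155)); e=(a1-a0)/np.linalg.norm(a1-a0); n=pix((.05,.02))-a0; n-=e*(n@e); mm=np.linalg.norm(n)/4.5; n/=np.linalg.norm(n)
redf=np.clip((r_-np.maximum(g,b))/230,0,1); yelf=np.clip((g-b)/190,0,1)
yy,xx=np.mgrid[:480,:640]; t=((xx-a0[0])*e[0]+(yy-a0[1])*e[1]); v=((xx-a0[0])*n[0]+(yy-a0[1])*n[1]); near=(np.abs(v)<4*1.5)
print("px/mm",mm)
for nm,w,z in(("red",redf,0),("yel",yelf,0)):
    m=near&(t>-9)&(t<24)&(w>.1); 
    if nm=="red": m&=(g<.62*r_)
    W=w*m; tc=(W*t).sum()/W.sum(); vc=(W*v).sum()/W.sum(); print(nm,"along",round(tc/mm,2),"across mm",round(vc/mm,2),"spread",round(np.sqrt((W*(t-tc)**2).sum()/W.sum())/mm,2),"slope",round(((W*(t-tc)*(v-vc)).sum()/(W*(t-tc)**2).sum()),3))
E
python3 fine.py b; python3 fine.py c
```

```text
top crop origin 386 134
side crop origin 270 0
0.031 0.022 red [0.0701 0.0151] yel [0.0551 0.0149] dy(yel-red) mm -0.14 16 11
0.028 0.02 red [0.0689 0.0151] yel [0.0543 0.0149] dy(yel-red) mm -0.16 16 11
0.027 0.018 red [0.0686 0.0151] yel [0.0535 0.015 ] dy(yel-red) mm -0.14 16 11
red line dir [ 0.49230093 -0.87042505] fx dir [-0.53710919  0.84351273] cen [427.36952521 179.11004785] [431.05505952 172.95907738]
dy/dz parallax -0.0158026682998642
t 17.75 p [ 0.6176 -0.1703  0.378 ] yaw 2.5756 tilt [ 2.e-04 -0.e+00 -1.e+00] w 0.0475 ft [-0.1  1.2 -0.9] rows needed 2
J [ 0.75  0.46 -0.87  1.09  0.35  1.73  1.  ]
[[0.0182, 0.0123, -0.0], [0.0, 0.0, -0.087]]
[[0.0365, 0.0246, -0.0], [0.0, 0.0, -0.174]]
px/mm 0.6588440003941923
red along 17.0 across mm 0.01 spread 4.11 slope 0.031
yel along 6.51 across mm -1.2 spread 2.3 slope -0.006
px/mm 0.6588050780008882
red along 17.03 across mm -0.35 spread 4.23 slope 0.04
yel along 6.2 across mm -0.51 spread 2.29 slope 0.04
```

View pics/z_c.png

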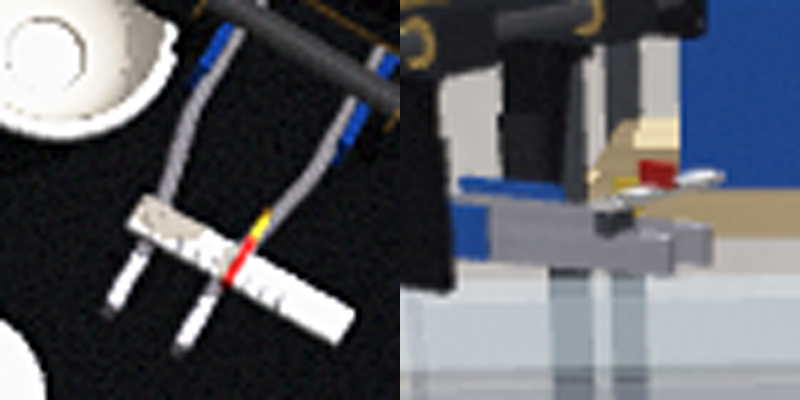

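Run:
```python
from h import *
import pickle
D=pickle.load(open("c.pkl","rb"));c=D["top"];s=D["s"];p=s["ee_pos"];Rc=R.from_quat(s["eef_rot"])
x0,y0=395,130;k=10
im=cv2.resize(c["pixels"][y0:y0+75,x0:x0+70],None,fx=k,fy=k,interpolation=cv2.INTER_CUBIC)[:600*2]
def pr(fx,fy,fz): 
    u=proj(c,p+Rc.apply([fx,-fy-0.0,-.019+.009-fz+.0]))[0]; return tuple(int(v) for v in ((u-[x0,y0]+.5)*k))
# forceps y -> tool: forceps y = toolY + .0012
o=.0012
for fy in(-.0125,-.0075,0,.0105): cv2.line(im,pr(.02,fy-o,.013),pr(.092,fy-o,.013),(0,255,0),1)
cv2.line(im,pr(.092,-.02,.0065),pr(.092,.03,.0065),(255,0,255),1)
cv2.line(im,pr(-.023,-.0225-o,.018),pr(.023,-.0225-o,.018),(0,255,255),1)
cv2.line(im,pr(-.023,-.0225-o+.0472,.018),pr(.023,-.0225-o+.0472,.018),(0,255,255),1)
cv2.imwrite("pics/zc2.png",im[150:])
```

```text
(no output)
```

View pics/zc2.png

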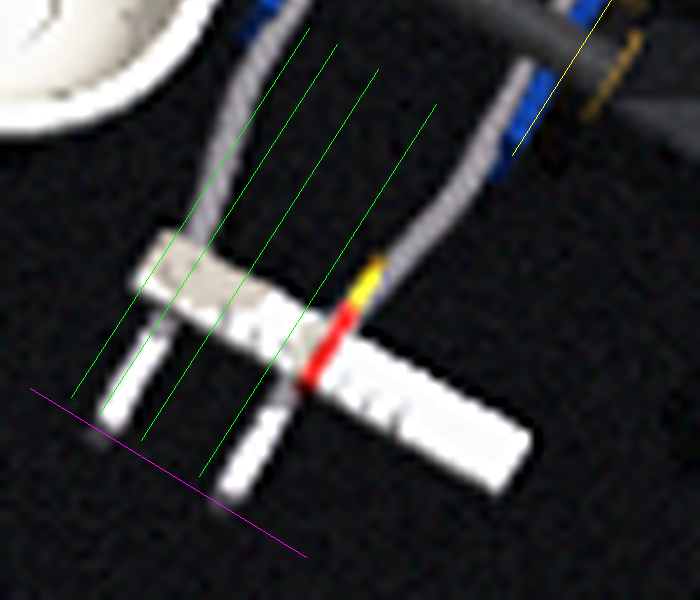

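View pics/side_c.png

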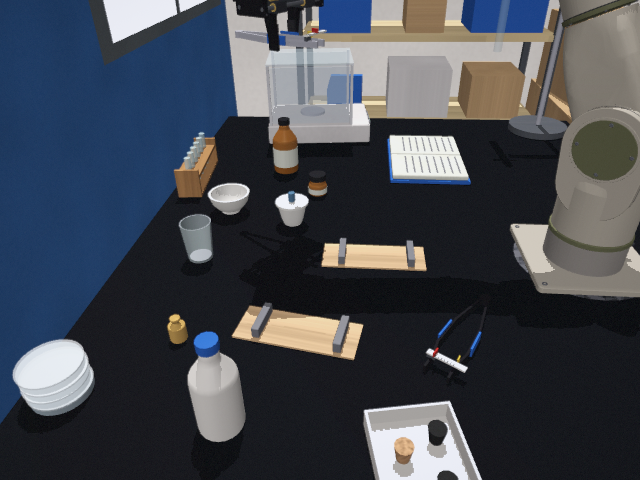

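```bash
python3 go.py 0.5775 -0.1966 0.25 1.2 0.03
```

```text
t 17.75 p [ 0.6176 -0.1703  0.378 ] yaw 2.5756 tilt [ 2.e-04 -0.e+00 -1.e+00] w 0.0475 ft [-0.1  1.2 -0.9] rows needed 12
J [ 0.75  0.46 -0.87  1.09  0.35  1.73  1.  ]
[[0.0016, -0.0036, 0.0107], [0.0, 0.0, 0.115]]
[[0.0033, -0.0073, 0.0213], [0.0, 0.0, 0.229]]
[[0.0049, -0.0109, 0.032], [0.0, 0.0, 0.344]]
[[0.0066, -0.0146, 0.0427], [0.0, 0.0, 0.459]]
[[0.0082, -0.0182, 0.0533], [0.0, 0.0, 0.573]]
```

Call:
step_arm([
  [[0.001, -0.002, 0.005], [0, 0, 0.06]],
  [[0.002, -0.005, 0.015], [0, 0, 0.16]],
  [[0.004, -0.009, 0.025], [0, 0, 0.27]],
  [[0.005, -0.012, 0.036], [0, 0, 0.38]],
  [[0.007, -0.016, 0.047], [0, 0, 0.49]],
])

```text
time: 18.25
ee_pos: [0.603, -0.1801, 0.3305]
eef_rot: [0.506, 0.863, 0.0, 0.0]
ft_force: [-1.2, -0.1, -0.7]
width: 0.0478
```

```bash
python3 go.py 0.5775 -0.1966 0.25 1.2 0.03
```

```text
t 18.25 p [ 0.603  -0.1801  0.3305] yaw 2.081 tilt [ 4.e-04  1.e-04 -1.e+00] w 0.0478 ft [-1.2 -0.1 -0.7] rows needed 8
J [ 0.77  0.41 -0.79  1.23  0.29  1.61  0.54]
[[-0.0002, -0.0038, 0.0101], [0.0, -0.0, 0.11]]
[[-0.0005, -0.0076, 0.0201], [0.0, -0.0, 0.22]]
[[-0.0007, -0.0114, 0.0302], [0.0, -0.0, 0.33]]
[[-0.001, -0.0152, 0.0403], [0.0, -0.0, 0.441]]
[[-0.0012, -0.019, 0.0503], [0.0, -0.0, 0.551]]
```

Call:
step_arm([
  [[0, -0.004, 0.01], [0, 0, 0.11]],
  [[0, -0.008, 0.02], [0, 0, 0.22]],
  [[-0.001, -0.011, 0.03], [0, 0, 0.33]],
  [[-0.001, -0.015, 0.04], [0, 0, 0.44]],
  [[-0.001, -0.019, 0.05], [0, 0, 0.55]],
])

```text
time: 18.75
ee_pos: [0.5868, -0.1903, 0.2801]
eef_rot: [0.723, 0.691, 0.0, 0.0]
ft_force: [0.9, -0.1, -0.5]
width: 0.0474
```

```bash
python3 go.py 0.5775 -0.1966 0.20 1.2 0.03
```

```text
t 18.75 p [ 0.5868 -0.1903  0.2801] yaw 1.5265 tilt [ 4.e-04  1.e-04 -1.e+00] w 0.0474 ft [ 0.9 -0.1 -0.5] rows needed 3
J [ 0.77  0.37 -0.71  1.36  0.24  1.49  0.03]
[[-0.0022, -0.003, 0.0267], [0.0, -0.0, 0.109]]
[[-0.0045, -0.006, 0.0534], [0.0, -0.0, 0.218]]
[[-0.0067, -0.009, 0.0801], [0.0, -0.0, 0.327]]
```

Call:
step_arm([
  [[-0.002, -0.003, 0.015], [0, 0, 0.109]],
  [[-0.004, -0.006, 0.04], [0, 0, 0.2]],
  [[-0.006, -0.008, 0.06], [0, 0, 0.28]],
  [[-0.007, -0.009, 0.075], [0, 0, 0.32]],
  [[-0.007, -0.009, 0.08], [0, 0, 0.32]],
])

```text
time: 19.25
ee_pos: [0.5766, -0.197, 0.1985]
eef_rot: [0.824, 0.567, -0.001, -0.001]
ft_force: [0.3, 1.3, -0.7]
width: 0.0471
```

Call:
step_arm([
  [[0, 0, 0], [0, 0, 0]],
  [[0, 0, 0], [0, 0, 0]],
])

```text
time: 19.45
ee_pos: [0.5769, -0.1969, 0.1991]
eef_rot: [0.823, 0.567, -0.0, -0.001]
ft_force: [-0.8, 0.2, -0.5]
width: 0.0477
```

```bash
python3 go.py 0.5775 -0.1966 0.13 1.2 0.015;python3 snap.py d
```

```text
t 19.45 p [ 0.5769 -0.1969  0.1991] yaw 1.2068 tilt [-1.2e-03  6.0e-04 -1.0e+00] w 0.0477 ft [-0.8  0.2 -0.5] rows needed 5
J [ 0.76  0.38 -0.65  1.51  0.23  1.33 -0.27]
[[0.0001, 0.0001, 0.0138], [-0.0, -0.0, 0.001]]
[[0.0002, 0.0002, 0.0277], [-0.001, -0.0, 0.003]]
[[0.0003, 0.0003, 0.0415], [-0.001, -0.0, 0.004]]
[[0.0004, 0.0004, 0.0553], [-0.001, -0.0, 0.005]]
[[0.0005, 0.0005, 0.0691], [-0.001, -0.0, 0.007]]
top crop origin 369 150
side crop origin 259 88
```

View pics/z_d.png

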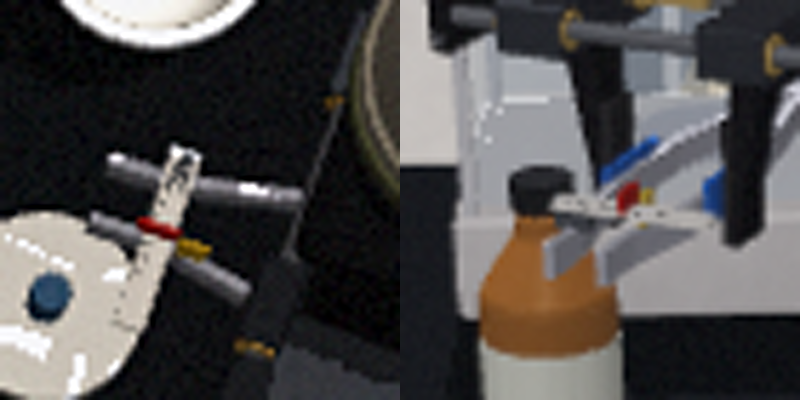

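Call:
step_arm([
  [[0, 0, 0.01], [0, 0, 0]],
  [[0, 0, 0.025], [0, 0, 0]],
  [[0, 0, 0.042], [0, 0, 0.004]],
  [[0, 0, 0.058], [-0.001, 0, 0.006]],
  [[0.0005, 0.0005, 0.069], [-0.001, 0, 0.007]],
])

```text
time: 20.05
ee_pos: [0.5768, -0.1965, 0.1281]
eef_rot: [0.826, 0.564, -0.001, -0.001]
ft_force: [0.2, -0.1, -1.2]
width: 0.0473
```

Call:
step_arm([
  [[0, 0, 0], [0, 0, 0]],
  [[0, 0, 0], [0, 0, 0]],
])

```text
time: 20.25
ee_pos: [0.5766, -0.1963, 0.1277]
eef_rot: [0.825, 0.564, -0.001, -0.001]
ft_force: [0.5, -0.6, -0.9]
width: 0.0474
```

```bash
python3 go.py 0.5775 -0.1966 0.0975 1.2 0.01;python3 snap.py e
python3 - <<'E'
from h import *
import pickle
D=pickle.load(open("e.pkl","rb"));c=D["top"]
crop(c["pixels"],350,160,430,240,8,"pics/te.png"); crop(D["side"]["pixels"],240,110,340,230,5,"pics/se.png")
E
```

```text
t 20.25 p [ 0.5766 -0.1963  0.1277] yaw 1.1996 tilt [-0.0025  0.0012 -1.    ] w 0.0474 ft [ 0.5 -0.6 -0.9] rows needed 4
J [ 0.75  0.44 -0.63  1.59  0.27  1.2  -0.31]
[[0.0, 0.0003, 0.0075], [-0.001, -0.0, -0.0]]
[[0.0, 0.0005, 0.0151], [-0.001, -0.0, -0.0]]
[[0.0001, 0.0008, 0.0226], [-0.002, -0.0, -0.0]]
[[0.0001, 0.001, 0.0302], [-0.003, -0.0, -0.0]]
top crop origin 363 160
side crop origin 261 118
```

View pics/te.png

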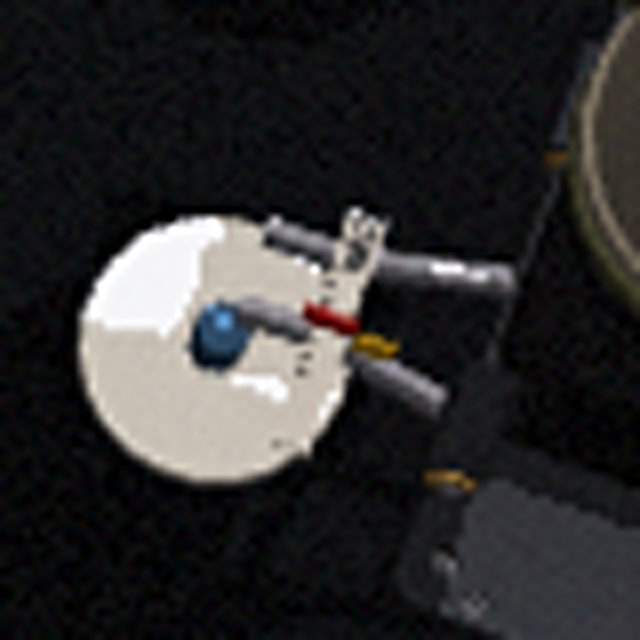

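View pics/se.png

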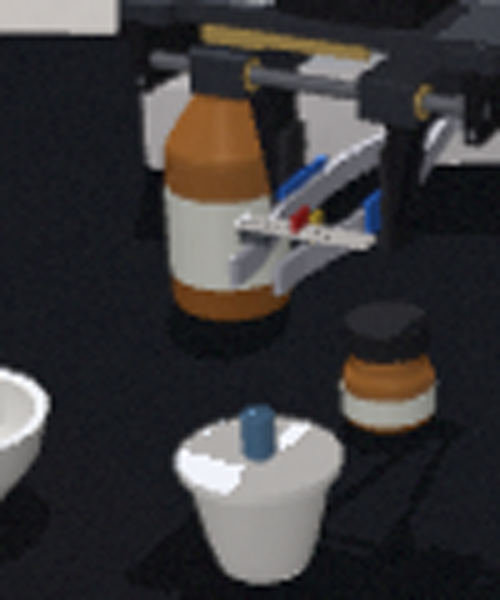

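Run:
```python
from h import *
import pickle
D=pickle.load(open("e.pkl","rb"));T=D["top"];S=D["side"];p=D["s"]["ee_pos"];Rc=R.from_quat(D["s"]["eef_rot"])
tp=lambda u,v:np.array([350+(u+.5)/8-.5,160+(v+.5)/8-.5]); sp=lambda u,v:np.array([240+(u+.5)/5-.5,110+(v+.5)/5-.5])
for nm,a,b in(("fixed",tp(268,232),sp(236,266)),("moving",tp(233,306),sp(283,283))):
    X=tri(T,a,S,b); print(nm,X.round(4),"planes",back(T,a,p[2]+.0165).round(4),"local",Rc.inv().apply(X-p).round(4),"reproj err",(proj(T,X)[0]-a).round(2),(proj(S,X)[0]-b).round(2))
# knob
k=tri(T,tp(222,322),S,sp(258,411)); print("knob top",k.round(4),back(T,tp(222,322),.079).round(4),back(S,sp(258,411),.079).round(4))
im=T["pixels"].astype(int);m=np.zeros(im.shape[:2],bool);m[195:212,370:385]=1;m&=(im[...,0]-im[...,2]>40);ys,xs=np.nonzero(m);print(xs.mean(),ys.mean(),back(T,(xs.mean(),ys.mean()),.071))
print("expected tip px", proj(T,p+Rc.apply([.092,-.0025,-.0165])), "TCP",p)
```

```text
fixed [ 0.6148 -0.1129  0.1498] planes [ 0.6157 -0.1135  0.1452] local [ 0.0915  0.0047 -0.0211] reproj err [-0.01 -0.2 ] [0.2  0.05]
moving [ 0.5945 -0.1041  0.1466] planes [ 0.5959 -0.1043  0.1452] local [ 0.0924 -0.0174 -0.0179] reproj err [0.01 0.46] [-0.47 -0.12]
knob top [ 0.6087 -0.1089  0.0809] [ 0.6096 -0.1091  0.079 ] [ 0.6089 -0.1123  0.079 ]
377.11538461538464 200.84615384615384 [ 0.6093992  -0.10961148  0.071     ]
expected tip px [[381.32886236 192.03007248]] TCP [ 0.57721116 -0.19649482  0.12869   ]
```

```bash
python3 go.py 0.5797 -0.1973 0.0975 1.2 0.008
```

```text
t 20.35 p [ 0.5772 -0.1965  0.1287] yaw 1.1995 tilt [-8.e-04  5.e-04 -1.e+00] w 0.0475 ft [ 0.4  0.4 -1. ] rows needed 4
J [ 0.75  0.44 -0.63  1.59  0.27  1.2  -0.31]
[[0.0, 0.0007, 0.0078], [-0.0, -0.0, -0.0]]
[[0.0001, 0.0013, 0.0156], [-0.0, -0.0, -0.0]]
[[0.0001, 0.002, 0.0234], [-0.001, -0.0, -0.0]]
[[0.0001, 0.0026, 0.0312], [-0.001, -0.0, -0.0]]
```

Call:
step_arm([
  [[0, 0.001, 0.005], [0, 0, 0]],
  [[0, 0.0015, 0.012], [0, 0, 0]],
  [[0, 0.002, 0.02], [0, 0, 0]],
  [[0, 0.0026, 0.027], [0, 0, 0]],
  [[0, 0.0026, 0.031], [0, 0, 0]],
])

```text
time: 20.85
ee_pos: [0.5792, -0.1974, 0.0965]
eef_rot: [0.825, 0.564, -0.001, -0.001]
ft_force: [-0.4, -0.6, -0.8]
width: 0.0474
```

Call:
step_arm([
  [[0, 0, 0], [0, 0, 0]],
  [[0, 0, 0], [0, 0, 0]],
  [[0, 0, 0], [0, 0, 0]],
])

```text
time: 21.15
ee_pos: [0.5794, -0.1974, 0.0968]
eef_rot: [0.825, 0.564, -0.0, -0.001]
ft_force: [-1.2, -0.1, -0.3]
width: 0.0477
```

```bash
python3 go.py 0.5797 -0.1973 0.0975 1.2 0.008;python3 snap.py f
python3 - <<'E'
from h import *
import pickle
D=pickle.load(open("f.pkl","rb"));c=D["top"]
a=cv2.resize(c["pixels"][170:245,345:430],None,fx=5,fy=5,interpolation=cv2.INTER_CUBIC);b=cv2.resize(D["side"]["pixels"][140:215,255:330],None,fx=5,fy=5,interpolation=cv2.INTER_CUBIC)
cv2.imwrite("pics/ff.png",np.hstack([a,b]))
E
```

```text
t 21.15 p [ 0.5794 -0.1974  0.0968] yaw 1.1995 tilt [-1.6e-03  8.0e-04 -1.0e+00] w 0.0477 ft [-1.2 -0.1 -0.3] rows needed 1
J [ 0.74  0.48 -0.62  1.61  0.3   1.15 -0.32]
[[0.0002, 0.0003, -0.0007], [-0.002, -0.0, -0.0]]
top crop origin 361 163
side crop origin 260 131
```

View pics/ff.png

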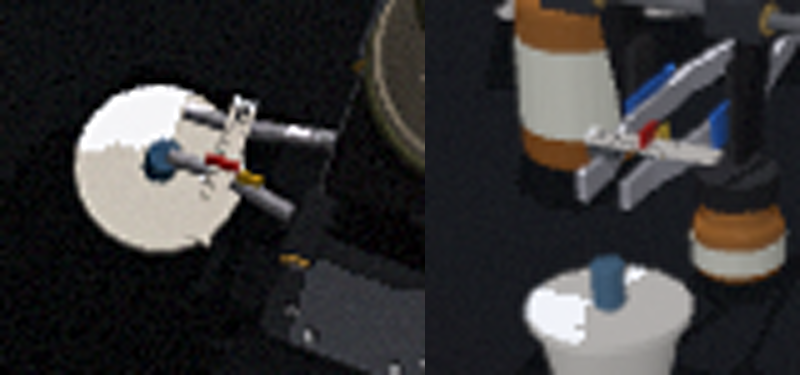

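View pics/side_f.png

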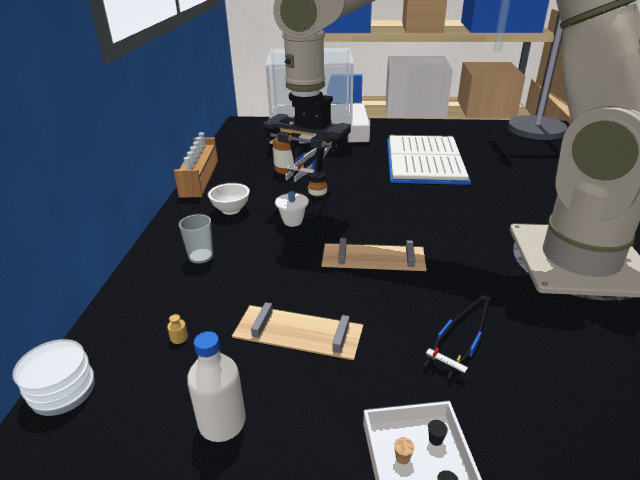

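```bash
python3 meas.py f
python3 - <<'E'
from h import *
import pickle
D=pickle.load(open("f.pkl","rb"));T=D["top"];S=D["side"];p=D["s"]["ee_pos"];Rc=R.from_quat(D["s"]["eef_rot"])
tp=lambda u,v:np.array([345+(u+.5)/5-.5,170+(v+.5)/5-.5]); sp=lambda u,v:np.array([255+(u-425+.5)/5-.5,140+(v+.5)/5-.5])
m=[]
# tips at top edge of front face (z=13mm)
for nm,a,b in(("fixed",tp(186,112),sp(583,176)),("moving",tp(166,156),sp(627,187))):
    X=tri(T,a,S,b); m.append(X); print(nm,X.round(4),"T-plane",back(T,a,p[2]+.023).round(4),"S-plane",back(S,b,p[2]+.023).round(4))
print("mid",np.mean(m,0))
im=T["pixels"].astype(int)
# level check: overlay model lines
k=6; x0,y0=255,130; c=S
img=cv2.resize(S["pixels"][y0:y0+90,x0:x0+100],None,fx=k,fy=k,interpolation=cv2.INTER_CUBIC)
def pr(fx,fy,fz): u=proj(c,p+Rc.apply([fx,-fy,-.010-fz]))[0]; return tuple(int(v) for v in ((u-[x0,y0]+.5)*k))
for fy in(-.0225,): 
    for z in(0,.018): cv2.line(img,pr(-.023,fy-.0012,z),pr(.023,fy-.0012,z),(0,255,255),1)
for fy in(-.0047,.0174):
    for z in(0,.013): cv2.line(img,pr(.075,fy,z),pr(.092,fy,z),(0,255,0),1)
cv2.imwrite("pics/lvl.png",img)
E
```

```text
0.031 0.022 red [0.0697 0.0162] yel [0.0563 0.0158] dy(yel-red) mm -0.39 9 20
0.028 0.02 red [0.0696 0.0153] yel [0.0562 0.0152] dy(yel-red) mm -0.08 9 20
0.027 0.018 red [0.0696 0.015 ] yel [0.0561 0.0146] dy(yel-red) mm -0.38 9 20
red line dir [0.9434285  0.33157602] fx dir [-0.93325609 -0.35921173] cen [389.08674699 201.75662651] [394.58663647 205.02944507]
dy/dz parallax 0.30229322432706
fixed [ 0.617 -0.114  0.12 ] T-plane [ 0.6157 -0.114   0.1199] S-plane [ 0.6185 -0.115   0.1199]
moving [ 0.597  -0.1054  0.1195] T-plane [ 0.5963 -0.1054  0.1199] S-plane [ 0.5974 -0.105   0.1199]
mid [ 0.6069613  -0.10970039  0.11976687]
```

View pics/lvl.png

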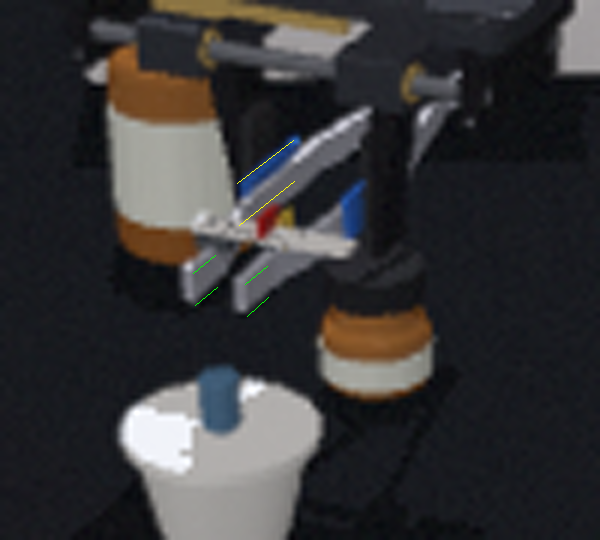

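Call:
step_arm([
  [[0, 0, 0], [0, 0, 0]],
  [[0, 0, 0], [0, 0, 0]],
  [[0, 0, 0], [0, 0, 0]],
  [[0, 0, 0], [0, 0, 0]],
  [[0, 0, 0], [0, 0, 0]],
])

```text
time: 21.75
ee_pos: [0.5794, -0.1974, 0.0969]
eef_rot: [0.825, 0.564, -0.0, -0.001]
ft_force: [-0.8, -1.9, -1.0]
width: 0.0472
```

```bash
python3 go.py 0.5797 -0.1973 0.0975 1.2 0.008; python3 snap.py g; python3 meas.py g|head -3; python3 -c "
from bench import r
print(r.close_job())"
```

```text
t 21.75 p [ 0.5794 -0.1974  0.0969] yaw 1.1995 tilt [-1.5e-03  7.0e-04 -1.0e+00] w 0.0472 ft [-0.8 -1.9 -1. ] rows needed 1
J [ 0.74  0.48 -0.62  1.61  0.3   1.15 -0.32]
[[0.0002, 0.0002, -0.0006], [-0.002, -0.0, -0.001]]
top crop origin 361 163
side crop origin 260 131
0.031 0.022 red [0.0694 0.0161] yel [0.0562 0.0158] dy(yel-red) mm -0.29 9 17
0.028 0.02 red [0.0693 0.0152] yel [0.0561 0.0152] dy(yel-red) mm 0.01 9 17
0.027 0.018 red [0.0692 0.0149] yel [0.056  0.0146] dy(yel-red) mm -0.28 9 17
the job is handed in; nothing more can be done
None
```

The lid is on the crucible, and the forceps are held in the air above its knob with the pointer at the red mark. I handed the job in at about 22 s of the 64 s allowed.

- **Lid:** I felt about 6 N of contact at the expected seat height. After I let go, the side image showed it sitting level.
- **Forceps position:** They were lifted off the farthest rest, the one that held the steel pair. The tips measured level to within about 1 mm. They are about 34 mm above the knob, and their midpoint is about 2 mm off its centre.
- **Pointer and mark:** In the last pictures they agree to between 0 and -0.3 mm. The opening stayed steady at 47.2 to 47.7 mm.
- **Disagreement:** At that opening, the "57 mm − 120 mm × angle" rule gives an angle of about 0.08 rad. My own estimate of the mark's place would need about 0.09 rad, roughly 1.5 mm more squeeze at the pads. I trusted the direct view of pointer against mark instead. The forceps may also sit turned a few hundredths of a radian in the grip.
- **Bystanders:** None looked moved in the pictures, but I did not measure them.

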